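Log in the stained slide carriers and hang them on the drying rack

TASK

Log in every slide carrier on the bench, going from the robot's left to its right: take the reader wand from its holder and touch its sprung tip gently onto the steel button of each carrier for a moment, while the carrier stands on the bench. Then stand the wand back fully in its holder, and hang every carrier by its bail on a rack hook of its own, gently and upright because the slides are glass, without knocking the jars and the bottle about.

Things in the scene. Friction and masses are not known exactly. Their poses are not given: they have to be found in the camera images.
- carrier1: Slide carrier 1, counted from the robot's left (absent: None). Steel tray 60 (x) x 84 (y) mm, solid with glass slides to z 32 mm, about 0.2 kg. A rigid 7 mm wire bail stands in its y-z plane: uprights at y +-40 mm to z 85, rising to a peak in the middle. On the peak a black grip block, 14 (x) x 28 (y) mm, z 100 to 138: grip here from above. Origin: centre of the underside, z up.
- carrier1_bail (a point): Underside of the bail's peak, at z 95 mm on the carrier's axis, which comes to rest on a hook. A good TCP point is 29 mm above it; with the fingers closing along the carrier's y (28 mm) they stay clear of the hook; closing along x (14 mm) they would meet the hook's turned-up end. Room under the bail down to the slides: 63 mm. Hung and knocked, it swings a while.
- carrier1_button (a point): Centre of the top face of the steel log button, an 18 mm disc facing up, at x 47, z 35 mm of the carrier, on a black tongue that reaches out on the carrier's +x side to x 58 mm.
- carrier2: Slide carrier 2, counted from the robot's left (absent: None). Steel tray 60 (x) x 84 (y) mm, solid with glass slides to z 32 mm, about 0.2 kg. A rigid 7 mm wire bail stands in its y-z plane: uprights at y +-40 mm to z 85, rising to a peak in the middle. On the peak a black grip block, 14 (x) x 28 (y) mm, z 100 to 138: grip here from above. Origin: centre of the underside, z up.
- carrier2_bail (a point): Underside of the bail's peak, at z 95 mm on the carrier's axis, which comes to rest on a hook. A good TCP point is 29 mm above it; with the fingers closing along the carrier's y (28 mm) they stay clear of the hook; closing along x (14 mm) they would meet the hook's turned-up end. Room under the bail down to the slides: 63 mm. Hung and knocked, it swings a while.
- carrier2_button (a point): Centre of the top face of the steel log button, an 18 mm disc facing up, at x 47, z 35 mm of the carrier, on a black tongue that reaches out on the carrier's +x side to x 58 mm.
- carrier3: Slide carrier 3, counted from the robot's left (absent: None). Steel tray 60 (x) x 84 (y) mm, solid with glass slides to z 32 mm, about 0.2 kg. A rigid 7 mm wire bail stands in its y-z plane: uprights at y +-40 mm to z 85, rising to a peak in the middle. On the peak a black grip block, 14 (x) x 28 (y) mm, z 100 to 138: grip here from above. Origin: centre of the underside, z up.
- carrier3_bail (a point): Underside of the bail's peak, at z 95 mm on the carrier's axis, which comes to rest on a hook. A good TCP point is 29 mm above it; with the fingers closing along the carrier's y (28 mm) they stay clear of the hook; closing along x (14 mm) they would meet the hook's turned-up end. Room under the bail down to the slides: 63 mm. Hung and knocked, it swings a while.
- carrier3_button (a point): Centre of the top face of the steel log button, an 18 mm disc facing up, at x 47, z 35 mm of the carrier, on a black tongue that reaches out on the carrier's +x side to x 58 mm.
- carrier4: Slide carrier 4, counted from the robot's left (absent: None). Steel tray 60 (x) x 84 (y) mm, solid with glass slides to z 32 mm, about 0.2 kg. A rigid 7 mm wire bail stands in its y-z plane: uprights at y +-40 mm to z 85, rising to a peak in the middle. On the peak a black grip block, 14 (x) x 28 (y) mm, z 100 to 138: grip here from above. Origin: centre of the underside, z up.
- carrier4_bail (a point): Underside of the bail's peak, at z 95 mm on the carrier's axis, which comes to rest on a hook. A good TCP point is 29 mm above it; with the fingers closing along the carrier's y (28 mm) they stay clear of the hook; closing along x (14 mm) they would meet the hook's turned-up end. Room under the bail down to the slides: 63 mm. Hung and knocked, it swings a while.
- carrier4_button (a point): Centre of the top face of the steel log button, an 18 mm disc facing up, at x 47, z 35 mm of the carrier, on a black tongue that reaches out on the carrier's +x side to x 58 mm.
- rack: Fixed steel drying rack: a 14 mm rail along its y, 510 mm long, axis 254 mm above the bench, on posts at y +-255 mm. Four black rubber-sleeved 8 mm rod hooks reach from the rail to its -x (towards the robot) at y 180, 60, -60, -180 mm: level seat x -42 to -78 mm, top 250 mm above the bench, then a turned-up end at x -95 mm, 32 mm above the seat's top. Origin: on the bench under the rail's middle.
- hook1 (a point): Middle of the seat of hook 1 (1: robot's left), on top of the rod, 250 mm above the bench; axes as the rack's (x from the open end to the rail). Any carrier may go on any hook: bring the bail from -x over the turned-up end, the tray below the hook, then lower it onto the seat.
- hook2 (a point): Middle of the seat of hook 2 (1: robot's left), on top of the rod, 250 mm above the bench; axes as the rack's (x from the open end to the rail). Any carrier may go on any hook: bring the bail from -x over the turned-up end, the tray below the hook, then lower it onto the seat.
- hook3 (a point): Middle of the seat of hook 3 (1: robot's left), on top of the rod, 250 mm above the bench; axes as the rack's (x from the open end to the rail). Any carrier may go on any hook: bring the bail from -x over the turned-up end, the tray below the hook, then lower it onto the seat.
- hook4 (a point): Middle of the seat of hook 4 (1: robot's left), on top of the rod, 250 mm above the bench; axes as the rack's (x from the open end to the rail). Any carrier may go on any hook: bring the bail from -x over the turned-up end, the tray below the hook, then lower it onto the seat.
- wand: White reader wand, 201 mm long, 0.07 kg, standing upright in its holder at the start. Origin: the end of its relaxed tip; z runs up the wand. 8 mm brass tip z = 0 to 12 mm, nose 18 mm thick tapering at its foot, z = 12 to 55 mm, collar 38 mm across z = 55 to 61 mm, round grip 22 mm thick z = 61 to 201 mm.
- wand_tip (a point): Outer end of the wand's tip. The tip is sprung: it gives way 8 mm along the wand (300 N/m, about 2.4 N when fully in) and comes back; beyond that it is rigid.
- holder: Fixed grey holder block 64 x 64 x 62 mm with a 27 mm square hole, 58 mm deep, in the middle of its top; to the left or right of the carriers. Origin: centre of the underside. The wand stands in it on its collar, wand origin then 7 mm above the bench.
- reagent: Capped glass bottle, 72 mm across, 150 mm high, on the other side of the carriers from the holder; bystander. Origin: centre of the underside.
- oiljar: Small amber jar 42 mm across, 45 mm high; bystander. Origin: centre of the underside.
- stainjar: Small clear jar 44 mm across, 55 mm high; bystander. Origin: centre of the underside.

How it is judged (in metres and radians):
On the way, in this order (a step that is already met when the one before it is completed fails the run):
1. the wand's tip touches the button of carrier 1, which stands on the bench (if it is there) (distance between wand_tip and carrier1_button below 0.01 m and contact force between wand and carrier1 above 0.2 N and height (world z) of carrier1 below 0.02 m), for 0.2 s.
2. the wand's tip touches the button of carrier 2, which stands on the bench (if it is there) (distance between wand_tip and carrier2_button below 0.01 m and contact force between wand and carrier2 above 0.2 N and height (world z) of carrier2 below 0.02 m), for 0.2 s.
3. the wand's tip touches the button of carrier 3, which stands on the bench (if it is there) (distance between wand_tip and carrier3_button below 0.01 m and contact force between wand and carrier3 above 0.2 N and height (world z) of carrier3 below 0.02 m), for 0.2 s.
4. the wand's tip touches the button of carrier 4, which stands on the bench (if it is there) (distance between wand_tip and carrier4_button below 0.01 m and contact force between wand and carrier4 above 0.2 N and height (world z) of carrier4 below 0.02 m), for 0.2 s.
5. the wand stands fully in its holder again (horizontal distance between wand and holder below 0.014 m and height (world z) of wand below 0.013 m and angle between wand's own z axis and vertical below 0.2 rad), for 0.2 s.
At the end, for the whole second after the job is handed in: Every carrier present hangs at rest on a hook: bail peak within 28 mm of a hook's seat, tray more than 130 mm above the bench, within 20 degrees of upright; the wand stands in its holder, on its collar (within 6 mm) and upright (all of step 5 and (distance between carrier1_bail and hook1 below 0.028 m or distance between carrier1_bail and hook2 below 0.028 m or distance between carrier1_bail and hook3 below 0.028 m or distance between carrier1_bail and hook4 below 0.028 m) and height (world z) of each of carrier1, carrier2, carrier3, carrier4 above 0.13 m and angle between each of carrier1, carrier2, carrier3, carrier4's own z axis and vertical below 0.35 rad and linear speed of each of carrier1, carrier2, carrier3, carrier4 below 0.05 m/s and (distance between carrier2_bail and hook1 below 0.028 m or distance between carrier2_bail and hook2 below 0.028 m or distance between carrier2_bail and hook3 below 0.028 m or distance between carrier2_bail and hook4 below 0.028 m) and (distance between carrier3_bail and hook1 below 0.028 m or distance between carrier3_bail and hook2 below 0.028 m or distance between carrier3_bail and hook3 below 0.028 m or distance between carrier3_bail and hook4 below 0.028 m) and (distance between carrier4_bail and hook1 below 0.028 m or distance between carrier4_bail and hook2 below 0.028 m or distance between carrier4_bail and hook3 below 0.028 m or distance between carrier4_bail and hook4 below 0.028 m)); the robot touches nothing.
It fails at once if the wand is pressed on a carrier with more than 14 N (contact force between wand and carrier1 above 14 N or contact force between wand and carrier2 above 14 N or contact force between wand and carrier3 above 14 N or contact force between wand and carrier4 above 14 N).
It fails at once if a carrier is knocked against or set on the rack with more than 20 N (contact force between any of carrier1, carrier2, carrier3, carrier4 and rack above 20 N).
It fails at once if a carrier lies tipped over on the bench ((angle between carrier1's own z axis and vertical above 0.87 rad and height (world z) of carrier1 below 0.1 m) or (angle between carrier2's own z axis and vertical above 0.87 rad and height (world z) of carrier2 below 0.1 m) or (angle between carrier3's own z axis and vertical above 0.87 rad and height (world z) of carrier3 below 0.1 m) or (angle between carrier4's own z axis and vertical above 0.87 rad and height (world z) of carrier4 below 0.1 m)).
It fails at once if the bottle or a jar is pushed more than 6 cm or knocked over (distance of any of reagent, oiljar, stainjar from where it was at the start of the episode above 0.06 m or angle between any of reagent, oiljar, stainjar's own z axis and vertical above 0.8 rad).
Of carrier1, carrier2, carrier3, carrier4 only 3 to 4 are there at a start; the rules pass over those that are not, and their reading is None.
At some moment in a run one of carrier1, carrier2, carrier3, carrier4 may be knocked a few centimetres aside while the robot is not near it.
It also fails if it takes over 210 s, if anything falls off the work surface, if the arm or the gripper's body presses on something with over 40 N, if the wrist force passes 120 N, or if a joint passes its speed limit or range.

ROBOT

A 6-joint arm with a two-finger parallel gripper is mounted at the origin on the work surface. World frame = base frame: x ahead of the robot, y to its left, z up, the work surface at z = 0. Lengths are in mm, angles in rad, forces in N, time in s.
With the tool pointing down it reaches from about 325 to 775 mm from the base axis. Payload 5.5 kg.
Tool frame: the origin (TCP) lies between the finger pads, 19 mm behind the fingertips; this is the grasp point; z points along the fingers, y is the line along which they close (so a half turn about z gives the same grasp; the last joint's range is limited). The gripper opens to 85 mm and grips with 20 to 120 N. Pads are 22 mm wide; open, the fingers measure 114 mm over their backs; the gripper's body (76 mm by 85 mm) begins 54 mm behind the grasp point. The pads swing forward as they close: fully open they stand 13 mm farther back than shut.
Start: joints at [1.176, 0.091, 1.231, -0, 1.82, -0.057], TCP at [198.852, 566.105, 249.975] pointing down, gripper open.
Joint ranges: [-2.87, 2.87], [-0.86, 2.18], [0.17, 2.46], [-1.51, 4.65], [0.06, 2.69], [-2.65, 2.65]. Speed limits (rad/s): [2.57, 2.57, 3.01, 3.14, 3.14, 3.14].

INTERFACE

Orientations are given as a rotation vector (axis times angle).
In Python, from rig import state, grab_frame, sign_off gives the robot as it stands.
- The arm moves only by the tool step_arm, never from a script. Its argument "moves" is a list of rows, each a list of 3 entries, a list of its own where there are three numbers: the opening, from 0 (shut) to 1 (fully open), then the shift along the tool's x, y, z in units of 0.02 m (1.0 is 0.02 m), then the turn about the tool's z in units of 0.12 rad (1.0 is 0.12 rad). In form: [[fingers, [dx, dy, dz], roll], ...]. A call has 1 to 8 rows; each row shifts and turns the commanded pose from where the row before left it, along the tool's axes as they then stand; what a row does not reach is not made up. A row lasts 1/10 s, in which the tool goes at most 50 mm and 8.59 degrees, less where a joint would pass 70% of its speed; a pose out of reach is approached as far as the arm can. A call with a number of a shift or a turn outside -1 to 1 is refused whole. A call with a gripper value outside its range is refused whole. The fingers move at their own pace and stop on an object; "force" is the grip in N (left out, the last holds). Time passes only in rows, so rows that do not move let the fingers close. It gives the time, the measured TCP pose, the force, the opening and the grip force at its end, in the units of the state.
- state(): the state, without advancing time (a new reading comes with each control period).
- grab_frame(name): name is "scene" or "top"; returns a dict with "image" (480x640x3 uint8, red, green, blue), "vfov" (degrees; the focal length in pixels is half the picture's height over the tangent of half this angle, whatever the lens; pixels are square), "cx", "cy" (the principal point, pixels), "xyz" and "orientation" of the camera in the world. Camera axes: x right, y down, z forward; pixel columns grow to the right and rows downward; lengths in mm; the calibration is good to about 2 mm. A picture is of the moment at which its call begins. There is no depth.
- sign_off(): hands the job in; it is judged then, once.
The state is a dict: "time_s": time; "joint_positions": joint angles; "dq": joint speeds; "effort": joint torques, N m; "eef_pos": TCP position; "eef_rot": TCP orientation; "ft_force": force on the tool from outside, world axes, zero at the start; "torque": the same for the moment, N m; "width": opening from 0.0 (shut) to 1.0 (fully open); "gripper_force": force on a finger pad.
Only numpy, scipy, OpenCV 4.12 (cv2) and the standard library are available. Lean on these libraries where they do the work, as an engineer would, in place of code of your own. Each camera call takes 0.05 s, during which the arm holds its last target. There are 200 camera calls.

## Working session

There is one attempt and no reset: what is moved stays moved. The work goes in short steps, Python scripts to look and compute and a tool call to move; the robot and the scene stay as the last step left them, time stands still between calls to the robot, and variables do not carry over. Pictures are saved under pics/ and viewed, at most 14 in all, crops included, and the job is handed in when it is done.

Besides the shell and the picture viewer there is one more tool, called after "Request:" in YAML: its name, and indented under it one key for each argument. step_arm: Moves the arm, as the interface text tells. Its arguments: {"type":"object","properties":{"moves":{"type":"array","items":{"type":"array"}},"force":{"type":"number"}},"required":["moves"]}

```bash
mkdir -p pics; ls; cat > h.py <<'E'
import numpy as np, cv2
from scipy.spatial.transform import Rotation as R
from rig import state, grab_frame, sign_off
def snap(name,fn=None):
    f=grab_frame(name)
    if fn: cv2.imwrite('pics/'+fn,cv2.cvtColor(f['image'],cv2.COLOR_RGB2BGR))
    o=np.array(f['orientation'],float)
    f['R']=R.from_rotvec(o).as_matrix()
    f['f']=240/np.tan(np.radians(f['vfov'])/2)
    return f
def ray(f,u,v):
    d=f['R']@np.array([(u-f['cx'])/f['f'],(v-f['cy'])/f['f'],1]); return np.array(f['xyz'],float),d
def onz(f,u,v,z):
    c,d=ray(f,u,v); return c+d*(z-c[2])/d[2]
def proj(f,p):
    q=f['R'].T@(np.array(p,float)-f['xyz']); return f['cx']+f['f']*q[0]/q[2],f['cy']+f['f']*q[1]/q[2]
E
python3 - <<'E'
from h import *
for n in('top','scene'):
    f=snap(n,n+'0.png'); print(n,f['vfov'],f['cx'],f['cy'],f['xyz'],f['orientation'])
print(state())
E
```

```text
pics
top 52.4014240093036 319.96739469205346 241.3797113139754 [ 333.48703203    7.51374574 1354.3364178 ] [-2.09779601  2.15593082 -0.20471017]
scene 55.92029437742884 318.21847361496503 243.2943807258413 [1403.27059233  246.07918689  739.63239049] [-1.44794989 -1.86638522  1.02421144]
{'time_s': 0.1, 'joint_positions': array([ 1.17628171e+00,  9.18164748e-02,  1.23180765e+00, -2.32975723e-05,
        1.81983281e+00, -5.67171127e-02]), 'dq': array([-0.00308789, -0.00107225, -0.00329439,  0.00150127, -0.00010252,
        0.00097776]), 'effort': array([ 3.17998274e-03, -4.60220969e+01, -4.19216430e+01, -3.89740626e-05,
        1.07275011e-02, -2.14446274e-06]), 'eef_pos': array([198.77197803, 565.86432237, 248.92040787]), 'eef_rot': array([-5.28034134e-01, -3.09649709e+00,  2.86176608e-03]), 'ft_force': array([-0.06459284,  0.23312807, -0.73518934]), 'torque': array([ 0.01861904,  0.04734848, -0.02404333]), 'gripper_force': 0.0, 'width': 1.0032796436240126}
```

View pics/top0.png

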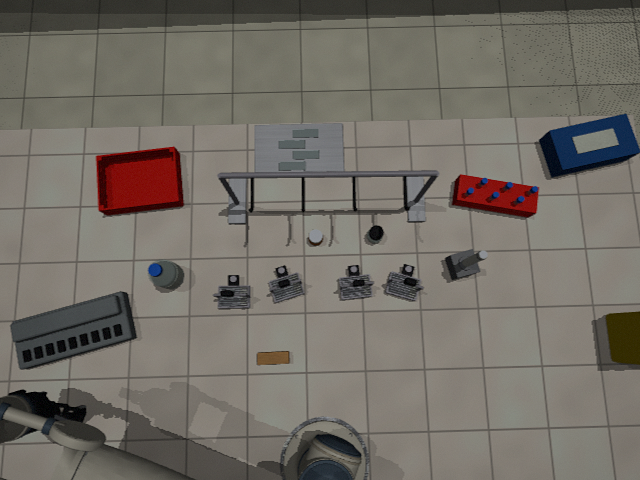

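View pics/scene0.png

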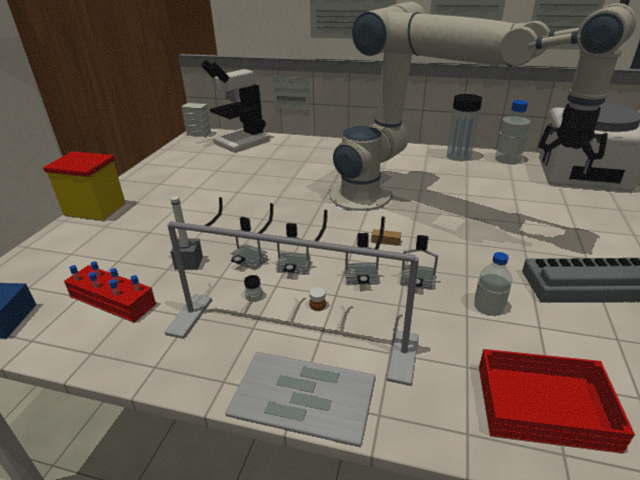

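Top view: four carriers with buttons near (233,281), (281,271), (353,269), (408,268). The holder is at (462,265), the wand top at (483,255), the bottle at (165,275), and the jars at (316,237) and (376,233). The rack rail spans columns 220 to 437 at row 175. I'll enlarge this area.

```bash
python3 - <<'E'
import cv2
a=cv2.imread('pics/top0.png'); c=a[235:325,200:300]; d=a[235:325,330:430]
cv2.imwrite('pics/crop1.png',cv2.resize(cv2.hconcat([c,d]),None,fx=4,fy=4,interpolation=cv2.INTER_CUBIC))
e=a[160:300,205:505]; cv2.imwrite('pics/crop2.png',cv2.resize(e,(750,350),interpolation=cv2.INTER_CUBIC))
E
```

```text
(no output)
```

View pics/crop1.png

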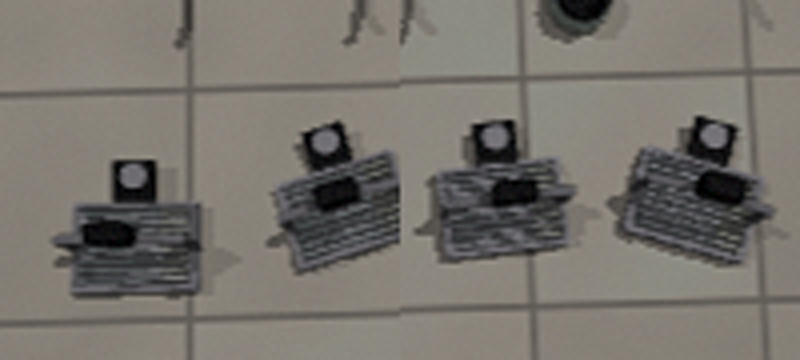

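View pics/crop2.png

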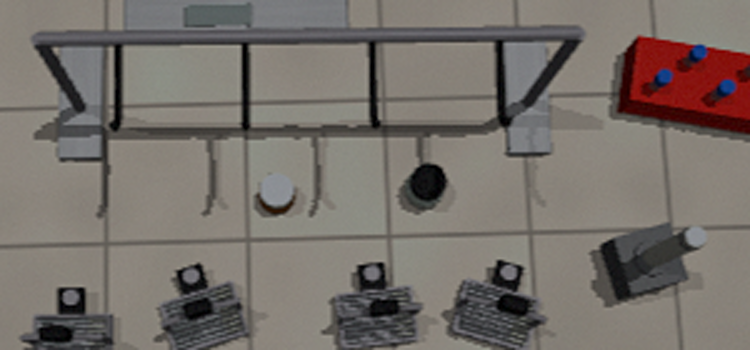

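The enlarged crops show the buttons clearly as pale discs on black tongues, and the hook turn-ups near (251,210), (303,210), (355,210) and (406,209). Next I measure these.

```bash
cat >> h.py <<'E'
def blob(mask,u,v,r):
    m=np.zeros_like(mask);u,v=int(round(u)),int(round(v));m[v-r:v+r+1,u-r:u+r+1]=mask[v-r:v+r+1,u-r:u+r+1]
    n,l,s,c=cv2.connectedComponentsWithStats(m)
    k=min(range(1,n),key=lambda i:np.hypot(*(c[i]-(u,v)))-0.2*min(s[i,4],25)); return c[k],s[k,4]
def gray(f): return cv2.cvtColor(f['image'],cv2.COLOR_RGB2GRAY)
def wcen(g,u,v,r,sign,th):
    # intensity weighted centroid
    u,v=int(round(u)),int(round(v));p=g[v-r:v+r+1,u-r:u+r+1].astype(float)
    w=np.clip(sign*(p-th),0,None);yy,xx=np.mgrid[v-r:v+r+1,u-r:u+r+1];return (w*xx).sum()/w.sum(),(w*yy).sum()/w.sum()
E
python3 - <<'E'
from h import *
f=snap('top'); g=gray(f)
B=[(233,279),(281,270),(353.5,269),(408,268)]; G=[(227,293.5),(284,283),(358.5,282.5),(409.5,281.5)]
for b,q in zip(B,G):
    bu=wcen(g,*b,3,1,90); dk=(g<50).astype(np.uint8); k,a=blob(dk,*q,7)
    pb=onz(f,*bu,35); pg=onz(f,*k,130)
    d=pb-pg; print('btn',np.round(bu,1),np.round(pb[:2],1),'grip',np.round(k,1),a,np.round(pg[:2],1),'dist %.1f yaw %.3f'%(np.hypot(*d[:2]),np.arctan2(d[1],d[0])))
w=wcen(g,483,255,5,1,120); print('wand',w,onz(f,*w,208))
for u,v in [(219.5,175),(437,173.5)]: print('rail',onz(f,u,v,258))
for u,v in [(251,210),(303.3,210),(355,210),(405.5,209)]: print('hook end',onz(f,u,v,280))
for n,u,v,z in [('oil',316,236,45),('stain',376,232,55),('reag cap',155,269,150)]: print(n,onz(f,u,v,z))
E
```

```text
btn [232.8 278.5] [485.  234.6] grip [226.7 292.9] 93 [438.1 233.3] dist 46.9 yaw 0.028
btn [281.1 270. ] [504.7 103.6] grip [283.6 283.2] 82 [458.6  90.8] dist 47.8 yaw 0.271
btn [353.4 268.9] [502.2 -93.3] grip [358.1 282.6] 87 [455.1 -96.4] dist 47.2 yaw 0.066
btn [408.2 268.3] [ 499.8 -242.9] grip [409.8 281.6] 97 [ 454.  -226.9] dist 48.6 yaw -0.338
wand (np.float64(483.9308510638298), np.float64(254.59118541033433)) [ 505.93229388 -392.50149942  208.        ]
rail [703.78071145 228.70472125 258.        ]
rail [ 693.97736325 -281.94857874  258.        ]
hook end [611.55449433 152.07744566 280.        ]
hook end [608.38874493  33.55281686 280.        ]
hook end [605.25664791 -83.71187733 280.        ]
hook end [ 604.5307903  -198.49116345  280.        ]
oil [594.31688251   6.07242268  45.        ]
stain [ 599.02535848 -157.44420256   55.        ]
reag cap [500.65395046 407.93863182 150.        ]
```

Request:
step_arm:
  moves:
    - [1,[0,0,-1],-0.9]
    - [1,[0,0,-1],-0.9]
    - [1,[0,0,-1],-0.9]
    - [1,[0,0,0],-0.1]
    - [1,[-1,-1,0],0]
    - [1,[-1,-1,0],0]
    - [1,[-1,-1,0],0]
    - [1,[-1,-1,0],0]

```text
time_s: 0.95
eef_pos: [279.2, 485.0, 308.2]
eef_rot: [-0.007, -3.14, 0.003]
ft_force: [0.1, -0.5, -0.5]
width: 1.001
gripper_force: 0.0
```

```bash
cat >> h.py <<'E'
def st():
    s=state(); M=R.from_rotvec(s['eef_rot']).as_matrix()
    print('t %.2f'%s['time_s'],'pos',np.round(s['eef_pos'],1),'phi %.3f tilt %.3f'%(np.arctan2(-M[0,1],M[1,1]),np.arccos(min(1,-M[2,2]))),'F',np.round(s['ft_force'],2),'w %.3f g %.1f'%(s['width'],s['gripper_force']),'q',np.round(s['joint_positions'],2)); return s
E
python3 -c "
from h import *
st()"
```

```text
t 0.95 pos [279.2 485.  308.2] phi -0.004 tilt 0.002 F [ 0.14 -0.48 -0.48] w 1.001 g 0.0 q [ 0.99  0.    1.22 -0.    1.92 -0.58]
```

Request:
step_arm:
  moves:
    - [1,[-1,-1,0],0]
    - [1,[-1,-1,0],0]
    - [1,[-1,-1,0],0]
    - [1,[-1,-1,0],0]
    - [1,[-1,-1,0],0]
    - [1,[-1,-1,0],0]
    - [1,[-1,-1,0],0]
    - [1,[-1,-1,0],0]

```text
time_s: 1.75
eef_pos: [439.0, 324.6, 308.3]
eef_rot: [-0.007, -3.14, 0.002]
ft_force: [0.2, -0.1, -0.0]
width: 0.997
gripper_force: 0.0
```

Request:
step_arm:
  moves:
    - [1,[-1,-1,0],0]
    - [1,[-1,-1,0],0]
    - [1,[-1,-1,0],0]
    - [1,[0,-1,0],0]
    - [1,[0,-1,0],0]
    - [1,[0,-1,0],0]
    - [1,[0,-1,0],0]
    - [1,[0,-1,0],0]

```text
time_s: 2.55
eef_pos: [497.9, 164.7, 308.2]
eef_rot: [-0.007, -3.14, 0.001]
ft_force: [0.2, 0.5, 0.3]
width: 1.001
gripper_force: 0.0
```

Request:
step_arm:
  moves:
    - [1,[0,-1,0],0]
    - [1,[0,-1,0],0]
    - [1,[0,-1,0],0]
    - [1,[0,-1,0],0]
    - [1,[0,-1,0],0]
    - [1,[0,-1,0],0]
    - [1,[0,-1,0],0]
    - [1,[0,-1,0],0]

```text
time_s: 3.35
eef_pos: [497.6, 4.8, 308.3]
eef_rot: [-0.007, -3.14, -0.0]
ft_force: [0.0, 0.5, -0.4]
width: 1.0
gripper_force: 0.0
```

Request:
step_arm:
  moves:
    - [1,[0,-1,0],0]
    - [1,[0,-1,0],0]
    - [1,[0,-1,0],0]
    - [1,[0,-1,0],0]
    - [1,[0,-1,0],0]
    - [1,[0,-1,0],0]
    - [1,[0,-1,0],0]
    - [1,[0,-1,0],0]

```text
time_s: 4.15
eef_pos: [497.3, -155.2, 308.3]
eef_rot: [-0.007, -3.14, -0.001]
ft_force: [0.4, -0.2, 0.0]
width: 1.0
gripper_force: 0.0
```

```bash
python3 - <<'E'
from h import *
st()
f=snap('scene','scene1.png'); g=gray(f)
for n,p in dict(wandtop=(506,-392.5,208),wandlow=(506,-392.5,70),b1=(485,234.6,35),b2=(504.7,103.6,35),b3=(502.2,-93.3,35),b4=(499.8,-242.9,35),g1=(438,233.3,138),g4=(454,-227,138),h1=(607.4,155.2,282),h2=(605,35.2,282),h3=(602.8,-84.8,282),h4=(600.5,-205,282),rail0=(703.8,228.7,254),rail1=(694,-282,254)).items():
    u,v=proj(f,p); print(n,round(u,1),round(v,1)); cv2.drawMarker(f['image'],(int(round(u)),int(round(v))),(255,0,0),0,5)
c=f['image'][150:350,140:460]
cv2.imwrite('pics/mk.png',cv2.resize(cv2.cvtColor(c,cv2.COLOR_RGB2BGR),(800,500),interpolation=cv2.INTER_CUBIC))
E
```

```text
t 4.15 pos [ 497.3 -155.2  308.3] phi -0.005 tilt 0.002 F [ 0.4  -0.18  0.03] w 1.000 g 0.0 q [-0.37 -0.1   1.32 -0.    1.93 -1.93]
wandtop 173.8 196.7
wandlow 183.9 241.7
b1 416.2 280.2
b2 362.9 277.4
b3 289.1 266.2
b4 236.9 258.1
g1 421.4 235.4
g4 244.7 217.6
h1 382.8 214.5
h2 325.4 207.6
h3 271.5 201.1
h4 220.7 195.0
rail0 414.1 257.6
rail1 170.1 223.1
```

View pics/mk.png

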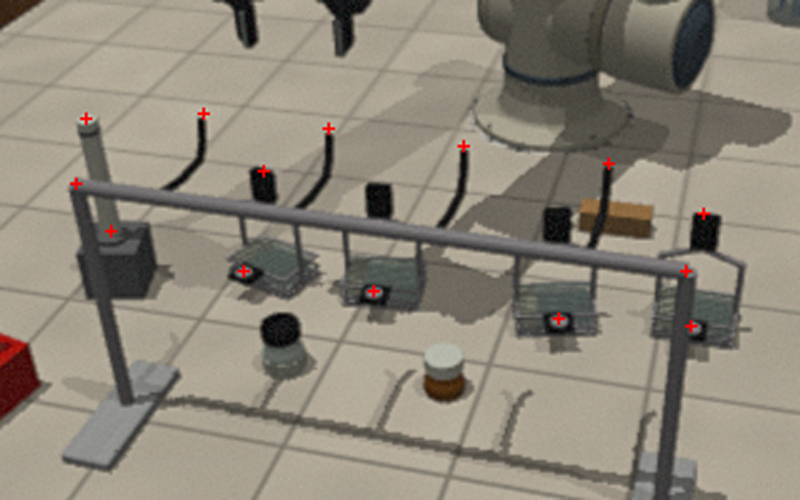

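The projected points from the top view land on the same features in the scene view: wand top, buttons, grip blocks, hook ends and rail ends. The poses are therefore confirmed, and I move on to the wand.

Request:
step_arm:
  moves:
    - [1,[-0.4,-1,0],0]
    - [1,[0,-1,0],0]
    - [1,[0,-1,0],0]
    - [1,[0,-1,0],0]
    - [1,[0,-1,0],0]
    - [1,[0,-1,0],0]
    - [1,[0,-1,0],0]
    - [1,[0,-1,0],0]

```text
time_s: 5.0
eef_pos: [505.2, -315.4, 309.0]
eef_rot: [-0.004, -3.141, -0.001]
ft_force: [1.2, 0.4, 0.3]
width: 1.002
gripper_force: 0.0
```

Request:
step_arm:
  moves:
    - [1,[0,-1,0],0]
    - [1,[0,-1,0],0]
    - [1,[0,-1,0],0]
    - [1,[0,-0.8,0],0]
    - [1,[0,0,0.8],0]
    - [1,[0,0,0.8],0]
    - [1,[0,0,0.8],0]
    - [1,[0,0,0],0]

```text
time_s: 5.8
eef_pos: [504.5, -390.5, 258.3]
eef_rot: [-0.004, -3.137, -0.006]
ft_force: [0.6, 0.2, 1.2]
width: 1.002
gripper_force: 0.0
```

```bash
python3 - <<'E'
from h import *
st()
f=snap('top','top2.png'); cv2.imwrite('pics/c2.png',cv2.resize(cv2.cvtColor(f['image'][200:320,420:560],cv2.COLOR_RGB2BGR),(700,600)))
E
```

```text
t 5.80 pos [ 504.5 -390.5  258.3] phi -0.003 tilt 0.006 F [0.6  0.22 1.17] w 1.002 g 0.0 q [-0.71  0.2   1.09  0.    1.85 -2.28]
```

Request:
step_arm:
  moves:
    - [1,[-0.08,-0.1,0.8],0]
    - [1,[0,0,0.8],0]
    - [1,[0,0,0.8],0]
    - [1,[0,0,0.8],0]
    - [1,[0,0,0.7],0]
    - [1,[0,0,0.3],0]
    - [1,[0,0,0],0]

```text
time_s: 6.55
eef_pos: [506.4, -392.2, 176.6]
eef_rot: [-0.003, -3.14, -0.002]
ft_force: [0.8, 0.4, 0.2]
width: 0.996
gripper_force: 0.0
```

Request:
step_arm:
  force: 50
  moves:
    - [0,[0,0,0],0]
    - [0,[0,0,0],0]
    - [0,[0,0,0],0]
    - [0,[0,0,0],0]
    - [0,[0,0,0],0]
    - [0,[0,0,0],0]
    - [0,[0,0,0],0]
    - [0,[0,0,0],0]

```text
time_s: 7.35
eef_pos: [506.9, -392.4, 178.5]
eef_rot: [0.002, 3.141, -0.0]
ft_force: [0.7, 1.5, 3.0]
width: 0.244
gripper_force: 48.9
```

```bash
python3 -c "
from h import *
st()"
```

```text
t 7.35 pos [ 506.9 -392.4  178.5] phi -0.002 tilt 0.001 F [0.73 1.53 3.02] w 0.244 g 48.9 q [-0.71  0.2   1.24  0.    1.7  -2.28]
```

Request:
step_arm:
  moves:
    - [0,[0,0,-0.5],0]
    - [0,[0,0,-0.8],0]
    - [0,[0,0,-0.9],0]
    - [0,[0,0,-0.9],0]
    - [0,[0,0,-0.9],0]
    - [0,[0,0.3,0],0]
    - [0,[0,0.7,0],0]
    - [0,[0,1,0],0]

```text
time_s: 8.15
eef_pos: [506.4, -351.6, 256.4]
eef_rot: [-0.004, -3.14, -0.002]
ft_force: [0.5, 0.7, -0.4]
width: 0.245
gripper_force: 48.9
```

```bash
python3 - <<'E'
from h import *
st()
f=snap('scene'); cv2.imwrite('pics/c3.png',cv2.resize(cv2.cvtColor(f['image'][110:310,100:340],cv2.COLOR_RGB2BGR),(720,600),interpolation=cv2.INTER_CUBIC))
E
```

```text
t 8.15 pos [ 506.4 -351.6  256.4] phi -0.003 tilt 0.002 F [ 0.51  0.68 -0.41] w 0.245 g 48.9 q [-0.66  0.14  1.17 -0.    1.84 -2.23]
```

View pics/c3.png

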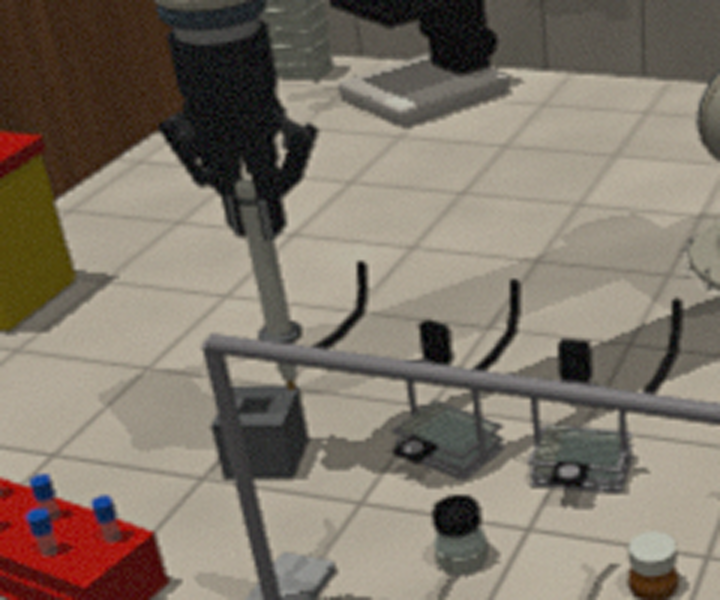

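The wand is held upright, with its tip at about (197,238) in the full frame and the empty holder hole at about (186,244). I travel left now.

Request:
step_arm:
  moves:
    - [0,[0,1,0],0]
    - [0,[0,1,0],0]
    - [0,[0,1,0],0]
    - [0,[0,1,0],0]
    - [0,[0,1,0],0]
    - [0,[0,1,0],0]
    - [0,[0,1,0],0]
    - [0,[0,1,0],0]

```text
time_s: 9.0
eef_pos: [506.8, -190.7, 257.7]
eef_rot: [-0.002, -3.141, -0.0]
ft_force: [0.5, -0.5, -0.7]
width: 0.244
gripper_force: 49.0
```

Request:
step_arm:
  moves:
    - [0,[0,1,0],0]
    - [0,[0,1,0],0]
    - [0,[0,1,0],0]
    - [0,[0,1,0],0]
    - [0,[0,1,0],0]
    - [0,[0,1,0],0]
    - [0,[0,1,0],0]
    - [0,[0,1,0],0]

```text
time_s: 9.8
eef_pos: [506.8, -30.8, 257.7]
eef_rot: [-0.002, -3.141, -0.0]
ft_force: [-0.4, 0.3, -0.8]
width: 0.243
gripper_force: 49.0
```

Request:
step_arm:
  moves:
    - [0,[0,1,0],0]
    - [0,[0,1,0],0]
    - [0,[0,1,0],0]
    - [0,[0,1,0],0]
    - [0,[0,1,0],0]
    - [0,[0,1,0],0]
    - [0,[0,1,0],0]
    - [0,[0,1,0],0]

```text
time_s: 10.6
eef_pos: [506.9, 129.0, 257.7]
eef_rot: [-0.002, -3.141, 0.0]
ft_force: [-0.1, 0.9, -0.5]
width: 0.244
gripper_force: 49.0
```

Request:
step_arm:
  moves:
    - [0,[0,1,0],0]
    - [0,[0,0.9,0],0]
    - [0,[0,0,0],0]

```text
time_s: 10.9
eef_pos: [506.8, 167.9, 257.5]
eef_rot: [0.002, -3.141, -0.001]
ft_force: [-0.3, 0.4, -0.3]
width: 0.244
gripper_force: 49.0
```

```bash
cat > look.py <<'E'
from h import *
import sys
fn=sys.argv[1]; ks=[int(a) for a in sys.argv[2:]]
s=st(); P={1:(485,234.6),2:(504.7,103.6),3:(502.2,-93.3),4:(499.8,-242.9)}
for n in('scene','top'):
    f=snap(n); g=gray(f)
    for k in ks:
        u,v=proj(f,(*P[k],35)); b=wcen(g,u,v,3,1,90); print(n,k,'pred px',np.round((u,v),1),'meas',np.round(b,1),np.round(onz(f,*b,35)[:2],1))
    if n=='scene':
        u,v=proj(f,(*s['eef_pos'][:2],s['eef_pos'][2]-171.5)); print('tip px',u,v)
        u,v=int(u),int(v); x0=max(0,u-60);y0=max(0,v-60); c=f['image'][y0:y0+120,x0:x0+140]; print('crop0',x0,y0)
        cv2.imwrite('pics/'+fn,cv2.resize(cv2.cvtColor(c,cv2.COLOR_RGB2BGR),(700,600),interpolation=cv2.INTER_CUBIC))
E
python3 look.py t1.png 1 2 3 4
```

```text
t 10.90 pos [506.8 167.9 257.5] phi 0.001 tilt 0.001 F [-0.33  0.44 -0.25] w 0.244 g 49.0 q [ 0.26 -0.08  1.39  0.    1.83 -1.32]
scene 1 pred px [416.2 280.2] meas [nan nan] [nan nan]
scene 2 pred px [362.9 277.4] meas [363.2 278. ] [506.9 104.8]
scene 3 pred px [289.1 266.2] meas [289.2 266.6] [503.9 -92.4]
scene 4 pred px [236.9 258.1] meas [237.1 258.3] [ 500.4 -242.2]
tip px 389.5689665174999 265.0809682899237
crop0 329 205
top 1 pred px [232.8 278.5] meas [nan nan] [nan nan]
top 2 pred px [281.1 269.9] meas [281.1 269.8] [505.2 103.5]
top 3 pred px [353.4 268.9] meas [353.3 268.9] [502.3 -93.2]
top 4 pred px [408.2 268.3] meas [408.2 268.3] [ 499.7 -243. ]h.py:25: RuntimeWarning: invalid value encountered in scalar divide
  w=np.clip(sign*(p-th),0,None);yy,xx=np.mgrid[v-r:v+r+1,u-r:u+r+1];return (w*xx).sum()/w.sum(),(w*yy).sum()/w.sum()
```

View pics/t1.png

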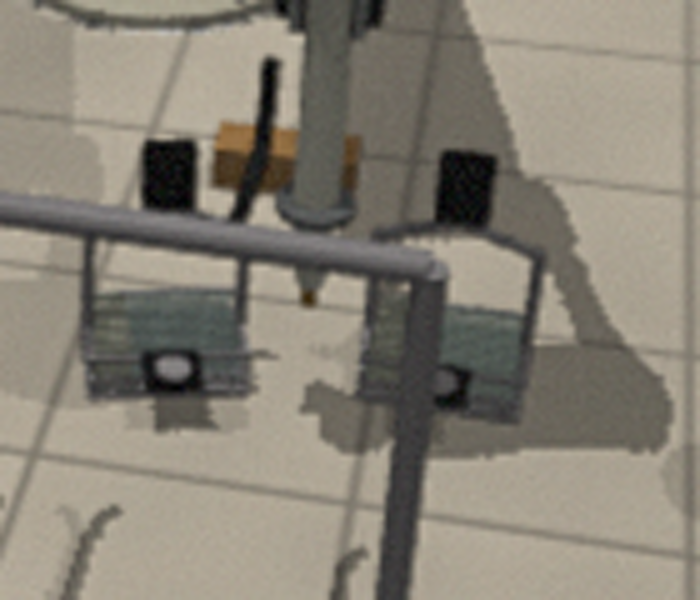

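Carrier 1's button is where it was, half hidden by the rack post at about (418,282). The wand tip appears at (390.6,264.4), as predicted. I had counted too few rows, so I continue to carrier 1.

Request:
step_arm:
  moves:
    - [0,[0.3,0.9,0],0]
    - [0,[0.5,0.9,0],0]
    - [0,[0.3,0.9,0],0]
    - [0,[0,0.6,0],0]
    - [0,[0,0,0.8],0]
    - [0,[0,0,0.8],0]
    - [0,[0,0,0.4],0]
    - [0,[0,0,0],0]

```text
time_s: 11.8
eef_pos: [485.6, 230.9, 216.4]
eef_rot: [-0.004, -3.139, 0.002]
ft_force: [-0.2, 0.2, -0.4]
width: 0.244
gripper_force: 49.1
```

```bash
python3 look.py t2.png 2
```

```text
t 11.80 pos [485.6 230.9 216.4] phi -0.002 tilt 0.003 F [-0.17  0.16 -0.43] w 0.244 g 49.1 q [ 0.38 -0.08  1.46 -0.    1.76 -1.19]
scene 2 pred px [362.9 277.4] meas [363.2 278. ] [506.7 104.8]
tip px 415.0771032593361 276.9717911968653
crop0 355 216
top 2 pred px [281.1 269.9] meas [281.  269.9] [504.8 103.6]
```

View pics/t2.png

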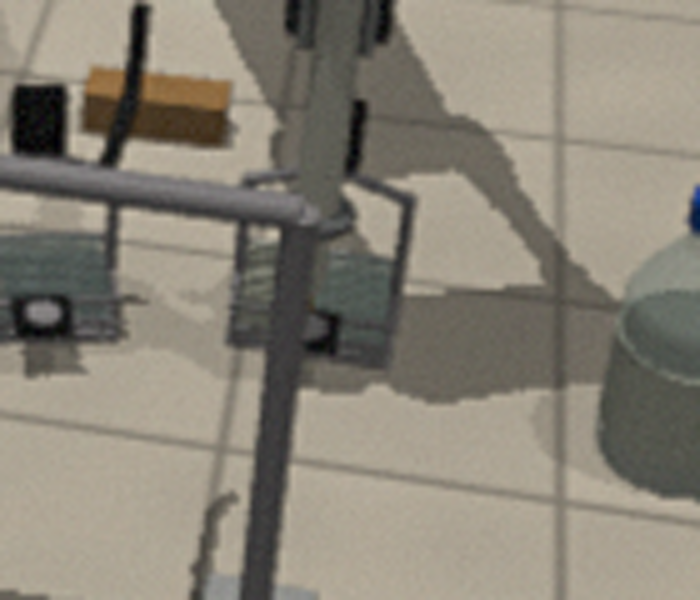

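Tip and button are mostly behind the post, but the visible edge of the button, at about (418,282), fits the prediction. I shift 4 mm to the left and press gently.

Request:
step_arm:
  moves:
    - [0,[0,0.2,0],0]
    - [0,[0,0,0.3],0]
    - [0,[0,0,0.25],0]
    - [0,[0,0,0.15],0]
    - [0,[0,0,0],0]
    - [0,[0,0,0],0]
    - [0,[0,0,0],0]

```text
time_s: 12.6
eef_pos: [485.9, 235.6, 204.3]
eef_rot: [0.003, 3.141, 0.0]
ft_force: [-0.0, -0.1, 0.6]
width: 0.244
gripper_force: 49.2
```

```bash
python3 -c "
from h import *
st()"
```

```text
t 12.60 pos [485.9 235.6 204.3] phi -0.002 tilt 0.000 F [-0.02 -0.11  0.57] w 0.244 g 49.2 q [ 0.39 -0.08  1.48  0.    1.74 -1.18]
```

Request:
step_arm:
  moves:
    - [0,[0,0,0.1],0]
    - [0,[0,0,0.05],0]
    - [0,[0,0,0],0]
    - [0,[0,0,0],0]
    - [0,[0,0,0],0]
    - [0,[0,0,0],0]

```text
time_s: 13.2
eef_pos: [485.9, 235.6, 201.1]
eef_rot: [0.003, 3.141, 0.0]
ft_force: [1.1, 0.9, -0.1]
width: 0.246
gripper_force: 49.2
```

```bash
python3 -c "
from h import *
for i in range(3): st(); grab_frame('top')"
```

```text
t 13.20 pos [485.9 235.6 201.1] phi -0.002 tilt 0.000 F [ 1.14  0.88 -0.08] w 0.246 g 49.2 q [ 0.39 -0.08  1.48 -0.    1.73 -1.18]
t 13.25 pos [485.9 235.6 201.1] phi -0.002 tilt 0.000 F [-0.29  0.09  0.99] w 0.245 g 49.2 q [ 0.39 -0.08  1.48  0.    1.73 -1.18]
t 13.30 pos [485.9 235.6 201.1] phi -0.002 tilt 0.000 F [0.21 0.85 2.04] w 0.244 g 49.2 q [ 0.39 -0.08  1.48  0.    1.73 -1.18]
```

```bash
cat >> h.py <<'E'
def fz(n=10):
    a=[]
    for i in range(n): grab_frame('top'); a.append(state()['ft_force'])
    a=np.array(a); print('F mean',a.mean(0).round(2),'sem',(a.std(0)/n**.5).round(2))
E
python3 -c "
from h import *
fz()"
```

```text
F mean [0.18 0.27 1.15] sem [0.15 0.11 0.13]
```

Request:
step_arm:
  moves:
    - [0,[0,0,-0.5],0]
    - [0,[0,0,-1],0]
    - [0,[0,0,-0.5],0]
    - [0,[0,0,0],0]

```text
time_s: 14.25
eef_pos: [486.5, 235.8, 243.3]
eef_rot: [0.003, 3.138, 0.002]
ft_force: [0.2, 0.3, -0.7]
width: 0.245
gripper_force: 49.2
```

```bash
python3 -c "
from h import *
fz();st()"
```

```text
F mean [ 0.05 -0.14 -0.91] sem [0.15 0.12 0.13]
t 14.75 pos [485.7 235.5 240.6] phi -0.002 tilt 0.001 F [ 0.21 -0.13 -1.02] w 0.242 g 49.2 q [ 0.39 -0.07  1.41 -0.    1.8  -1.18]
```

Request:
step_arm:
  moves:
    - [0,[-0.5,-0.9,0],0]
    - [0,[-0.5,-0.95,0],0]
    - [0,[0,-0.95,0],0]
    - [0,[0,-0.95,0],0]
    - [0,[0,-0.95,0],0]
    - [0,[0,-0.95,0],0]
    - [0,[0,-0.95,0],0]
    - [0,[0,0,0.5],0]

```text
time_s: 15.55
eef_pos: [506.3, 101.9, 232.3]
eef_rot: [0.007, 3.138, -0.0]
ft_force: [0.9, 0.1, 0.4]
width: 0.245
gripper_force: 49.2
```

Request:
step_arm:
  moves:
    - [0,[0,0,0.5],0]
    - [0,[0,0,0.2],0]
    - [0,[0,0,0],0]

```text
time_s: 15.85
eef_pos: [505.0, 104.2, 215.3]
eef_rot: [-0.001, -3.139, 0.0]
ft_force: [-0.0, -0.4, -0.2]
width: 0.243
gripper_force: 49.2
```

```bash
python3 look.py t3.png 3 4
```

```text
t 15.85 pos [505.  104.2 215.3] phi -0.001 tilt 0.003 F [-0.02 -0.41 -0.21] w 0.243 g 49.2 q [ 0.14 -0.14  1.52  0.    1.76 -1.43]
scene 3 pred px [289.1 266.2] meas [289.2 266.8] [504.8 -92.3]
scene 4 pred px [236.9 258.1] meas [237.1 258.3] [ 500.4 -242.1]
tip px 363.24106851937586 274.7696988092616
crop0 303 214
top 3 pred px [353.4 268.9] meas [353.2 268.7] [502.8 -92.8]
top 4 pred px [408.2 268.3] meas [408.3 268.3] [ 499.7 -243. ]
```

View pics/t3.png

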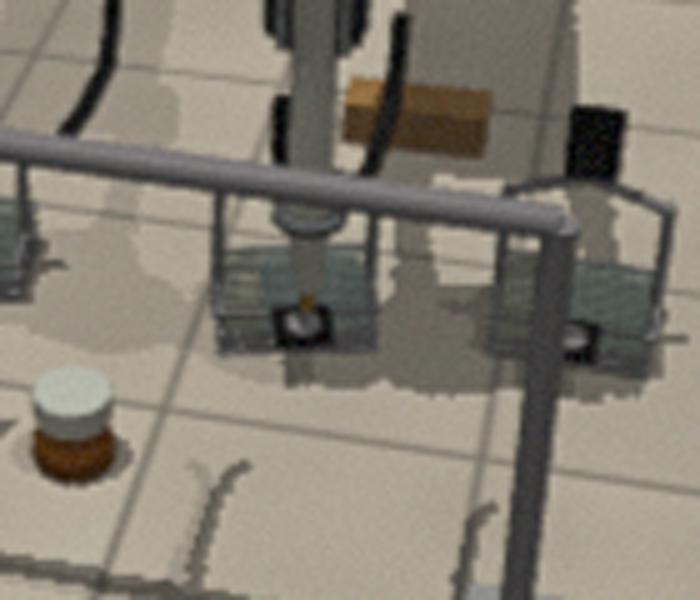

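The tip at crop (306,302) sits right above the disc at (302,323), so I press.

Request:
step_arm:
  moves:
    - [0,[0,0,0.25],0]
    - [0,[0,0,0.25],0]
    - [0,[0,0,0.15],0]
    - [0,[0,0,0],0]
    - [0,[0,0,0],0]
    - [0,[0,0,0],0]
    - [0,[0,0,0],0]

```text
time_s: 16.65
eef_pos: [505.7, 103.6, 204.2]
eef_rot: [0.003, 3.141, 0.0]
ft_force: [0.4, 0.2, -0.3]
width: 0.242
gripper_force: 49.2
```

```bash
python3 -c "
from h import *
fz(8);st()"
```

```text
F mean [0.14 0.63 0.18] sem [0.18 0.22 0.22]
t 17.05 pos [505.6 103.6 204. ] phi -0.002 tilt 0.000 F [ 0.27  0.8  -0.6 ] w 0.239 g 49.2 q [ 0.14 -0.14  1.54  0.    1.74 -1.43]
```

Request:
step_arm:
  moves:
    - [0,[0,0,0.12],0]
    - [0,[0,0,0],0]
    - [0,[0,0,0],0]
    - [0,[0,0,0],0]
    - [0,[0,0,0],0]
    - [0,[0,0,-0.5],0]
    - [0,[0,0,-1],0]
    - [0,[0,0,-0.5],0]

```text
time_s: 17.85
eef_pos: [505.9, 103.5, 243.6]
eef_rot: [0.003, 3.14, -0.0]
ft_force: [0.9, -0.3, -0.5]
width: 0.244
gripper_force: 49.2
```

Request:
step_arm:
  moves:
    - [0,[0.15,-0.9,0],0]
    - [0,[0,-1,0],0]
    - [0,[0,-1,0],0]
    - [0,[0,-1,0],0]
    - [0,[0,-1,0],0]
    - [0,[0,-1,0],0]
    - [0,[0,-1,0],0]
    - [0,[0,-1,0],0]

```text
time_s: 18.65
eef_pos: [502.3, -55.4, 241.9]
eef_rot: [0.003, 3.142, -0.0]
ft_force: [0.0, 0.1, -1.2]
width: 0.249
gripper_force: 49.2
```

Request:
step_arm:
  moves:
    - [0,[0,-1,0],0]
    - [0,[0,-0.9,0],0]
    - [0,[0,0,0.5],0]
    - [0,[0,0,0.7],0]
    - [0,[0,0,0.2],0]
    - [0,[0,0,0],0]

```text
time_s: 19.25
eef_pos: [501.7, -91.5, 211.8]
eef_rot: [-0.001, -3.139, -0.001]
ft_force: [0.3, 0.1, -0.9]
width: 0.247
gripper_force: 49.2
```

```bash
python3 look.py t4.png 1 2 4
```

```text
t 19.25 pos [501.7 -91.5 211.8] phi -0.001 tilt 0.003 F [ 0.31  0.07 -0.93] w 0.247 g 49.2 q [-0.25 -0.15  1.54  0.    1.76 -1.82]
scene 1 pred px [416.2 280.2] meas [417.6 280.7] [486.4 238. ]
scene 2 pred px [362.9 277.4] meas [363.3 277.9] [506.6 104.9]
scene 4 pred px [236.9 258.1] meas [236.8 258.5] [ 501.7 -242.5]
tip px 289.69970577362454 264.5346203049814
crop0 229 204
top 1 pred px [232.8 278.5] meas [232.8 278.5] [485.  234.6]
top 2 pred px [281.1 269.9] meas [281.  269.9] [504.7 103.7]
top 4 pred px [408.2 268.3] meas [408.4 267.9] [ 500.9 -243.5]
```

View pics/t4.png

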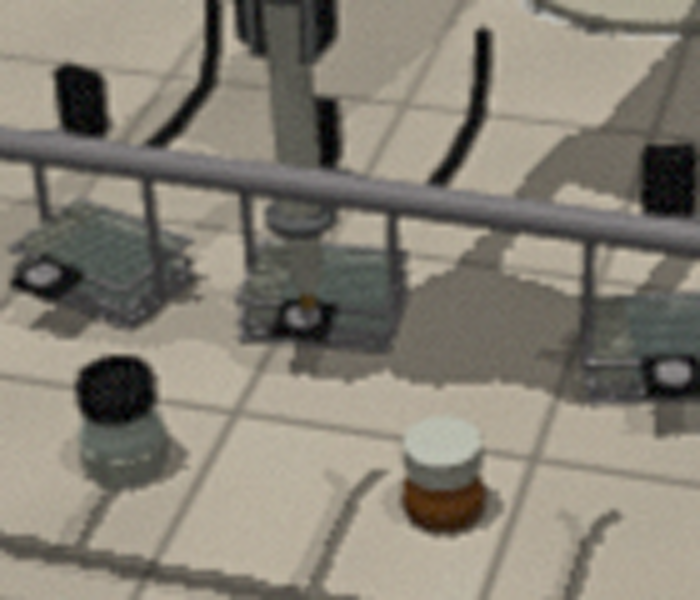

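The tip at crop (306,302) is above the disc at (301,316), so I press carrier 3 and move on to carrier 4.

Request:
step_arm:
  moves:
    - [0,[0,-0.05,0.2],0]
    - [0,[0,0,0.2],0]
    - [0,[0,0,0.1],0]
    - [0,[0,0,0],0]
    - [0,[0,0,0],0]
    - [0,[0,0,0],0]
    - [0,[0,0,0],0]
    - [0,[0,0,0],0]

```text
time_s: 20.15
eef_pos: [502.3, -93.4, 203.7]
eef_rot: [0.003, 3.141, 0.0]
ft_force: [0.3, 0.4, -0.5]
width: 0.253
gripper_force: 49.2
```

```bash
python3 -c "
from h import *
fz(8);st()"
```

```text
F mean [0.33 0.25 0.09] sem [0.22 0.21 0.08]
t 20.55 pos [502.3 -93.4 203.6] phi -0.002 tilt 0.000 F [ 0.36 -1.14 -0.06] w 0.241 g 49.2 q [-0.25 -0.15  1.55  0.    1.74 -1.82]
```

Request:
step_arm:
  moves:
    - [0,[0,0,-0.5],0]
    - [0,[0,0,-1],0]
    - [0,[0,0,-0.5],0]
    - [0,[0,-1,0],0]
    - [0,[0,-1,0],0]
    - [0,[0,-1,0],0]
    - [0,[0,-1,0],0]
    - [0,[0,-1,0],0]

```text
time_s: 21.35
eef_pos: [502.0, -194.3, 243.9]
eef_rot: [0.003, 3.142, -0.0]
ft_force: [0.2, -0.1, -0.6]
width: 0.241
gripper_force: 49.2
```

Request:
step_arm:
  moves:
    - [0,[0.1,-1,0],0]
    - [0,[0,-1,0],0]
    - [0,[0,-0.5,0.5],0]
    - [0,[0,0,0.7],0]
    - [0,[0,0,0.2],0]
    - [0,[0,0,0],0]
    - [0,[0,0,0],0]

```text
time_s: 22.05
eef_pos: [500.1, -242.6, 215.5]
eef_rot: [-0.001, -3.141, -0.0]
ft_force: [-0.4, 0.6, -0.6]
width: 0.243
gripper_force: 49.2
```

```bash
python3 look.py t5.png 2 3
```

```text
t 22.05 pos [ 500.1 -242.6  215.5] phi -0.001 tilt 0.000 F [-0.43  0.57 -0.63] w 0.243 g 49.2 q [-0.51 -0.03  1.42  0.    1.76 -2.08]
scene 2 pred px [362.9 277.4] meas [363.2 278. ] [506.7 104.8]
scene 3 pred px [289.1 266.2] meas [289.2 266.7] [504.3 -92.3]
tip px 236.5855757053571 255.45992106890114
crop0 176 195
top 2 pred px [281.1 269.9] meas [281.  269.9] [504.7 103.7]
top 3 pred px [353.4 268.9] meas [353.3 268.8] [502.4 -93.2]
```

Request:
step_arm:
  moves:
    - [0,[0,0,0.25],0]
    - [0,[0,0,0.25],0]
    - [0,[0,0,0.2],0]
    - [0,[0,0,0],0]
    - [0,[0,0,0],0]
    - [0,[0,0,0],0]
    - [0,[0,0,0],0]
    - [0,[0,0,0],0]

```text
time_s: 22.95
eef_pos: [500.1, -243.4, 201.8]
eef_rot: [0.003, 3.141, -0.0]
ft_force: [0.4, 0.3, 0.9]
width: 0.243
gripper_force: 49.3
```

```bash
python3 look.py t5.png 3; python3 -c "
from h import *
fz(8);st()"
```

```text
t 22.95 pos [ 500.1 -243.4  201.8] phi -0.002 tilt 0.000 F [0.38 0.32 0.92] w 0.243 g 49.3 q [-0.51 -0.03  1.44  0.    1.73 -2.08]
scene 3 pred px [289.1 266.2] meas [289.2 266.7] [504.3 -92.2]
tip px 236.9313983764908 259.5639431089719
crop0 176 199
top 3 pred px [353.4 268.9] meas [353.3 268.8] [502.5 -93.2]
F mean [0.25 0.3  0.79] sem [0.16 0.14 0.16]
t 23.45 pos [ 500.  -243.5  201.6] phi -0.002 tilt 0.000 F [ 0.55 -0.31  0.44] w 0.241 g 49.3 q [-0.51 -0.03  1.44 -0.    1.73 -2.08]
```

View pics/t5.png

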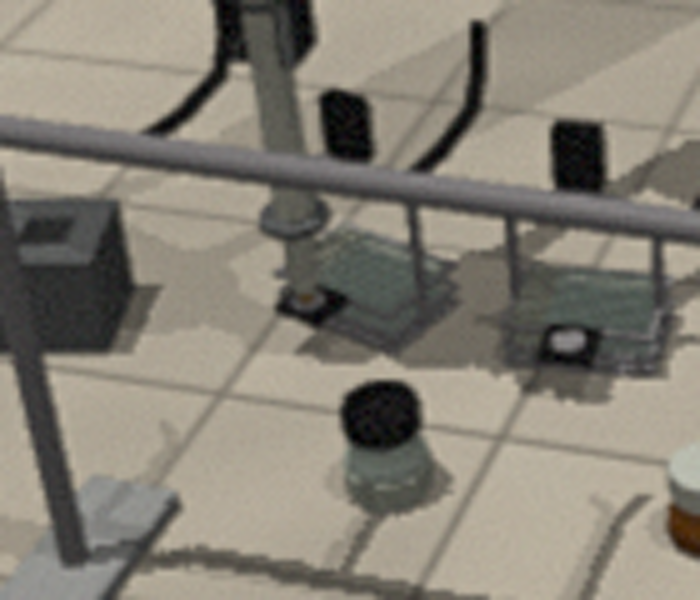

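The wand tip rests in the middle of carrier 4's button at crop (306,300). The measured force rise is about 1.7 N. I return to the holder.

Request:
step_arm:
  moves:
    - [0,[0,0,-0.5],0]
    - [0,[0,0,-1],0]
    - [0,[0,0,-1],0]
    - [0,[-0.35,-0.5,-0.4],0]
    - [0,[0,-1,0],0]
    - [0,[0,-1,0],0]
    - [0,[0,-1,0],0]
    - [0,[0,-1,0],0]

```text
time_s: 24.25
eef_pos: [506.5, -335.0, 259.1]
eef_rot: [-0.004, -3.141, -0.001]
ft_force: [0.6, -0.7, -0.7]
width: 0.242
gripper_force: 49.2
```

Request:
step_arm:
  moves:
    - [0,[0,-1,0],0]
    - [0,[0,-1,0],0]
    - [0,[0,-0.6,0],0]
    - [0,[0,-0.35,0],0]
    - [0,[0,0,0],0]
    - [0,[0,0,0],0]
    - [0,[0,0,0],0]

```text
time_s: 24.95
eef_pos: [507.0, -391.8, 259.9]
eef_rot: [0.001, 3.141, 0.0]
ft_force: [0.3, 0.7, -0.3]
width: 0.243
gripper_force: 49.2
```

```bash
python3 look.py t6.png 4
```

```text
t 24.95 pos [ 507.  -391.8  259.9] phi -0.001 tilt 0.000 F [ 0.35  0.75 -0.31] w 0.243 g 49.2 q [-0.71  0.21  1.09  0.    1.85 -2.28]
scene 4 pred px [236.9 258.1] meas [237.5 259.3] [ 504.4 -239.1]
tip px 182.6693300046305 236.24297316904185
crop0 122 176
top 4 pred px [408.2 268.3] meas [407.7 266.6] [ 504.6 -241.7]
```

Request:
step_arm:
  moves:
    - [0,[0,0,0.6],0]
    - [0,[0,0,0.8],0]
    - [0,[0,0,0.8],0]
    - [0,[0,0,0.8],0]
    - [0,[0,0,0.6],0]
    - [0,[0,0,0.4],0]
    - [0,[0,0,0],0]
    - [0,[0,0,0],0]

```text
time_s: 25.85
eef_pos: [506.8, -392.5, 179.8]
eef_rot: [0.003, 3.141, -0.001]
ft_force: [0.0, -1.0, -0.8]
width: 0.244
gripper_force: 49.2
```

```bash
python3 -c "
from h import *
fz(6);st()"
```

```text
F mean [-0.46  0.44 -0.71] sem [0.11 0.13 0.24]
t 26.15 pos [ 506.8 -392.5  179.6] phi -0.002 tilt 0.000 F [-0.14  1.1  -1.18] w 0.242 g 49.2 q [-0.71  0.2   1.24 -0.    1.71 -2.28]
```

Request:
step_arm:
  moves:
    - [0,[0,0,0.05],0]
    - [1,[0,0,0],0]
    - [1,[0,0,0],0]
    - [1,[0,0,0],0]
    - [1,[0,0,0],0]
    - [1,[0,0,0],0]
    - [1,[0,0,0],0]
    - [1,[0,0,0],0]

```text
time_s: 26.95
eef_pos: [506.7, -392.5, 178.6]
eef_rot: [0.003, 3.142, -0.0]
ft_force: [-0.6, 0.4, 0.3]
width: 1.0
gripper_force: 0.0
```

Request:
step_arm:
  moves:
    - [1,[0,0,-0.5],0]
    - [1,[0,0,-1],0]
    - [1,[0,0,-1],0]
    - [1,[0,0,-1],0]
    - [1,[0,0,-1],0]
    - [1,[0,0,-1],0]
    - [1,[0.5,1,0],0]
    - [1,[1,1,0],0]

```text
time_s: 27.75
eef_pos: [477.3, -352.3, 289.7]
eef_rot: [0.003, 3.14, -0.001]
ft_force: [-0.2, 0.4, 0.2]
width: 0.995
gripper_force: 0.0
```

```bash
cat > meas.py <<'E'
from h import *
import sys
P={1:(485,234.6,438,233),2:(504.7,103.6,458.6,90.8),3:(502.2,-93.3,455,-96.4),4:(502,-242,455,-227)}
f=snap('top');g=gray(f);st()
f2=snap('scene','s_last.png')
for k in [int(a) for a in sys.argv[1:]]:
    p=P[k]; b=proj(f,(*p[:2],35)); q=proj(f,(*p[2:],130))
    b=wcen(g,*b,4,1,90); b=wcen(g,*b,3,1,90); d,a=blob((g<50).astype(np.uint8),*q,8)
    pb=onz(f,*b,35)[:2];pg=onz(f,*d,130)[:2];e=pb-pg
    print(k,'btn',pb.round(1),'grip',pg.round(1),a,'dist %.1f yaw %.3f'%(np.hypot(*e),np.arctan2(e[1],e[0])))
w=wcen(g,*proj(f,(506,-392.5,208)),5,1,120); print('wand top',onz(f,*w,208).round(1))
E
python3 meas.py 1 2 3 4
```

```text
t 27.80 pos [ 474.6 -349.5  290. ] phi -0.001 tilt 0.001 F [ 3.09 -1.4   1.14] w 1.001 g 0.0 q [-0.69  0.08  1.18  0.    1.89 -2.26]
1 btn [490.  234.5] grip [437.9 233.9] 94 dist 52.1 yaw 0.012
2 btn [507.  105.4] grip [458.7  90.8] 80 dist 50.5 yaw 0.294
3 btn [502.9 -92.8] grip [454.6 -95.9] 79 dist 48.4 yaw 0.064
4 btn [ 504.  -244.8] grip [ 451.7 -229.3] 116 dist 54.6 yaw -0.288
wand top [ 503.7 -395.   208. ]
```

Request:
step_arm:
  moves:
    - [1,[0.1,1,0],0]
    - [1,[0.5,1,0],0]
    - [1,[0.5,1,0],0]
    - [1,[0,1,0],0]
    - [1,[0,1,0],0]
    - [1,[0,1,0],0]
    - [1,[0,1,0],0]
    - [1,[0,1,0],0]

```text
time_s: 28.65
eef_pos: [455.5, -192.0, 289.5]
eef_rot: [0.003, 3.14, -0.001]
ft_force: [0.5, -0.0, 0.2]
width: 0.997
gripper_force: 0.0
```

Request:
step_arm:
  moves:
    - [1,[0,1,0],0]
    - [1,[0,1,0],0]
    - [1,[0,1,0],0]
    - [1,[0,1,0],0]
    - [1,[0,1,0],0]
    - [1,[0,1,0],0]
    - [1,[0,1,0],0]
    - [1,[0,1,0],0]

```text
time_s: 29.45
eef_pos: [455.8, -31.8, 289.5]
eef_rot: [0.003, 3.14, -0.0]
ft_force: [0.8, 0.1, 0.2]
width: 1.0
gripper_force: 0.0
```

```bash
sed -i 's/b=wcen(g,\*b,4,1,90); b=wcen/b=wcen/' meas.py; python3 meas.py 1 4
```

```text
t 29.50 pos [455.8 -29.5 289.7] phi 0.000 tilt 0.002 F [ 0.73  1.86 -0.2 ] w 0.996 g 0.0 q [-0.14 -0.28  1.51  0.    1.91 -1.71]
1 btn [484.9 234.6] grip [437.9 233.9] 94 dist 47.0 yaw 0.016
4 btn [ 499.7 -242.9] grip [ 454.1 -226.8] 96 dist 48.4 yaw -0.339
wand top [ 505.1 -394.   208. ]
```

Request:
step_arm:
  moves:
    - [1,[0.1,1,0],-0.15]
    - [1,[0.1,1,0],0]
    - [1,[0.1,1,0],0]
    - [1,[0.1,1,0],0]
    - [1,[0.1,1,0],0]
    - [1,[0.1,1,0],0]
    - [1,[0.1,1,0],0]
    - [1,[0.2,1,0],0]

```text
time_s: 30.35
eef_pos: [435.7, 127.4, 289.1]
eef_rot: [-0.024, 3.141, -0.001]
ft_force: [0.7, 0.5, -0.1]
width: 0.998
gripper_force: 0.0
```

Request:
step_arm:
  moves:
    - [1,[0,1,0],0]
    - [1,[0,1,0],0]
    - [1,[0,1,0],0]
    - [1,[0,1,0],0]
    - [1,[0,1,0],0]
    - [1,[0,0.1,0.8],0]
    - [1,[0,0,0.8],0]
    - [1,[0,0,0.8],0]

```text
time_s: 31.15
eef_pos: [434.4, 229.0, 240.5]
eef_rot: [-0.025, 3.14, -0.0]
ft_force: [0.9, 0.8, -0.2]
width: 0.998
gripper_force: 0.0
```

```bash
python3 -c "
from h import *
grab_frame('top');grab_frame('top');st()"
```

```text
t 31.25 pos [433.5 228.5 238.4] phi 0.016 tilt 0.004 F [ 0.56 -0.01 -1.44] w 0.998 g 0.0 q [ 0.42 -0.2   1.54 -0.    1.81 -1.17]
```

Request:
step_arm:
  moves:
    - [1,[-0.22,0.27,0.7],0]
    - [1,[0,0,0.9],0]
    - [1,[0,0,0.9],0]
    - [1,[0,0,0.9],0]
    - [1,[0,0,0.9],0]
    - [1,[0,0,0.8],0]
    - [1,[0,0,0.5],0]
    - [1,[0,0,0],0]

```text
time_s: 32.05
eef_pos: [437.4, 234.5, 127.0]
eef_rot: [0.025, -3.139, 0.002]
ft_force: [-0.6, -0.1, 0.3]
width: 0.999
gripper_force: 0.0
```

Request:
step_arm:
  force: 60
  moves:
    - [0,[0,0,0],0]
    - [0,[0,0,0],0]
    - [0,[0,0,0],0]
    - [0,[0,0,0],0]
    - [0,[0,0,0],0]
    - [0,[0,0,0],0]
    - [0,[0,0,0],0]

```text
time_s: 32.75
eef_pos: [438.2, 235.2, 129.5]
eef_rot: [-0.026, 3.14, 0.002]
ft_force: [0.0, 0.5, 5.5]
width: 0.312
gripper_force: 60.0
```

```bash
python3 -c "
from h import *
st()"
```

```text
t 32.75 pos [438.2 235.2 129.5] phi 0.016 tilt 0.002 F [0.02 0.46 5.49] w 0.312 g 60.0 q [ 0.42 -0.18  1.71  0.    1.61 -1.16]
```

Request:
step_arm:
  moves:
    - [0,[0,0,-0.3],0]
    - [0,[0,0,-0.6],0]
    - [0,[0,0,-1],0]
    - [0,[0,0,-1],0]
    - [0,[0,0,-1],0]
    - [0,[0,0,-1],0.3]
    - [0,[0,-0.5,-1],0]
    - [0,[0,-0.8,-1],0]

```text
time_s: 33.55
eef_pos: [436.9, 208.8, 267.5]
eef_rot: [-0.029, -3.141, 0.001]
ft_force: [0.8, -0.5, -0.9]
width: 0.314
gripper_force: 59.3
```

Request:
step_arm:
  moves:
    - [0,[0,-0.8,-1],0]
    - [0,[-0.3,-0.8,-1],0]
    - [0,[-0.6,-0.6,-0.8],0]
    - [0,[-0.8,-0.4,-0.3],0]
    - [0,[-0.8,-0.1,0],0]
    - [0,[-0.6,0,0],0]
    - [0,[-0.2,0,0],0]
    - [0,[0,0,0],0]

```text
time_s: 34.35
eef_pos: [502.2, 153.4, 328.2]
eef_rot: [-0.032, -3.14, 0.001]
ft_force: [-0.8, 1.0, -1.4]
width: 0.316
gripper_force: 59.3
```

```bash
python3 -c "
from h import *
fz(4);st()
f=snap('scene','h1.png');c=f['image'][110:290,290:500]
cv2.imwrite('pics/h1c.png',cv2.resize(cv2.cvtColor(c,cv2.COLOR_RGB2BGR),(700,600),interpolation=cv2.INTER_CUBIC))"
```

```text
F mean [-0.04  0.33 -1.56] sem [0.21 0.24 0.24]
t 34.55 pos [501.7 153.7 328.9] phi -0.019 tilt 0.000 F [-0.23  0.14 -1.29] w 0.311 g 59.3 q [ 0.23 -0.08  1.26 -0.    1.96 -1.32]
```

View pics/h1c.png

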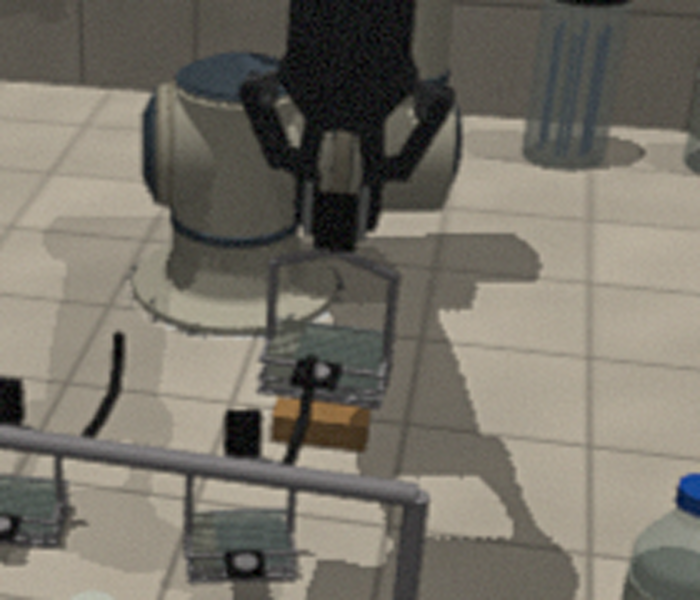

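The carrier hangs level and upright in the gripper, its tray at crop (325,365). The hook 1 end is at about (305,410) and the tray is clear of it. I advance onto the hook.

Request:
step_arm:
  moves:
    - [0,[-0.5,0.2,0],0]
    - [0,[-1,0,0],0]
    - [0,[-1,0,0],0]
    - [0,[-1,0,0],0]
    - [0,[-1,0,0],0]
    - [0,[-1,0,0],0]
    - [0,[-1,0,0],0]
    - [0,[-0.5,0,0],0]

```text
time_s: 35.4
eef_pos: [644.0, 154.9, 327.2]
eef_rot: [-0.031, -3.141, 0.0]
ft_force: [-0.6, -0.4, -1.7]
width: 0.316
gripper_force: 59.3
```

Request:
step_arm:
  moves:
    - [0,[0,0,0],0]
    - [0,[0,0,0],0]

```text
time_s: 35.6
eef_pos: [642.4, 155.0, 328.0]
eef_rot: [-0.031, -3.141, 0.0]
ft_force: [-0.3, -0.0, -1.7]
width: 0.314
gripper_force: 59.3
```

```bash
python3 -c "
from h import *
fz(4);st()"
```

```text
F mean [-0.32 -0.1  -1.49] sem [0.19 0.15 0.25]
t 35.80 pos [641.8 154.9 329.2] phi -0.019 tilt 0.001 F [-0.01  0.15 -2.24] w 0.317 g 59.3 q [ 0.19  0.3   0.86  0.    1.99 -1.37]
```

Request:
step_arm:
  moves:
    - [0,[0,0,0.5],0]
    - [0,[0,0,0.6],0]
    - [0,[0,0,0.5],0]
    - [0,[0,0,0.3],0]
    - [0,[0,0,0.15],0]
    - [0,[0,0,0.1],0]
    - [0,[0,0,0],0]

```text
time_s: 36.5
eef_pos: [642.3, 154.7, 285.7]
eef_rot: [0.031, 3.141, 0.0]
ft_force: [1.1, -0.2, -1.1]
width: 0.313
gripper_force: 59.3
```

```bash
python3 -c "
from h import *
fz(4);st()"
```

```text
F mean [ 0.51  0.09 -1.37] sem [0.2  0.16 0.08]
t 36.70 pos [642.4 154.7 286.2] phi -0.020 tilt 0.001 F [ 1.06  0.62 -1.4 ] w 0.311 g 59.3 q [ 0.18  0.27  0.96 -0.    1.9  -1.37]
```

Request:
step_arm:
  moves:
    - [0,[0,0,0.06],0]
    - [0,[0,0,0.04],0]
    - [0,[0,0,0],0]
    - [0,[0,0,0],0]

```text
time_s: 37.1
eef_pos: [642.4, 154.8, 284.6]
eef_rot: [0.031, 3.14, 0.001]
ft_force: [-0.4, -0.2, 3.2]
width: 0.318
gripper_force: 59.8
```

```bash
python3 -c "
from h import *
fz(5);st()"
```

```text
F mean [0.05 0.06 5.17] sem [0.13 0.25 0.41]
t 37.35 pos [642.4 154.8 284.5] phi -0.020 tilt 0.002 F [-0.32  0.14  5.37] w 0.317 g 60.0 q [ 0.18  0.27  0.97 -0.    1.9  -1.37]
```

Request:
step_arm:
  moves:
    - [0,[0,0,-0.03],0]
    - [1,[0,0,0],0]
    - [1,[0,0,0],0]
    - [1,[0,0,0],0]
    - [1,[0,0,0],0]
    - [1,[0,0,0],0]
    - [1,[0,0,0],0]
    - [1,[0,0,-0.2],0]

```text
time_s: 38.15
eef_pos: [642.1, 154.7, 287.6]
eef_rot: [-0.031, -3.14, 0.0]
ft_force: [-0.0, 0.2, -0.0]
width: 0.999
gripper_force: 0.0
```

Request:
step_arm:
  moves:
    - [1,[0,0,-0.5],0]
    - [1,[0,0,-1],0]
    - [1,[0,0,-1],0]
    - [1,[0,0,-1],0]
    - [1,[1,0,-0.5],0]
    - [1,[1,0,0],0]
    - [1,[1,0,0],0]
    - [1,[1,0,0],0]

```text
time_s: 38.95
eef_pos: [561.5, 156.3, 369.5]
eef_rot: [0.031, 3.14, 0.001]
ft_force: [-0.7, 0.4, 0.2]
width: 1.001
gripper_force: 0.0
```

Request:
step_arm:
  moves:
    - [1,[1,0,0],0]
    - [1,[1,0,0],0]
    - [1,[1,0,0],0]
    - [1,[1,-0.2,0],0]
    - [1,[1,-0.8,0],0]
    - [1,[0,-1,0],0]
    - [1,[0,-1,0],0]
    - [1,[0,0,0],0]

```text
time_s: 39.75
eef_pos: [460.9, 96.8, 369.9]
eef_rot: [0.035, 3.139, -0.0]
ft_force: [0.3, 0.3, -0.5]
width: 0.998
gripper_force: 0.0
```

```bash
python3 meas.py 2 3 4; python3 -c "
import cv2;a=cv2.imread('pics/s_last.png')[150:330,150:450];cv2.imwrite('pics/s_c.png',cv2.resize(a,(800,480),interpolation=cv2.INTER_CUBIC))"
```

```text
t 39.80 pos [461.   97.8 369.5] phi -0.022 tilt 0.002 F [ 0.47  0.69 -0.27] w 1.004 g 0.0 q [ 0.14 -0.19  1.29  0.    2.04 -1.41]
2 btn [nan nan] grip [458.6  92. ] 75 dist nan yaw nan
3 btn [502.3 -93.3] grip [455. -96.] 83 dist 47.3 yaw 0.057
4 btn [ 499.7 -243. ] grip [ 454. -227.] 94 dist 48.5 yaw -0.336
wand top [ 505.1 -394.   208. ]h.py:25: RuntimeWarning: invalid value encountered in scalar divide
  w=np.clip(sign*(p-th),0,None);yy,xx=np.mgrid[v-r:v+r+1,u-r:u+r+1];return (w*xx).sum()/w.sum(),(w*yy).sum()/w.sum()
```

View pics/s_c.png

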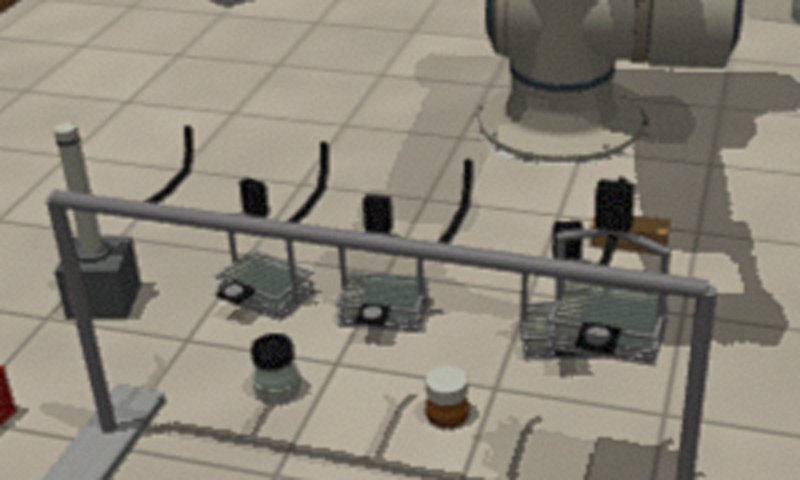

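Carrier 1 hangs upright on hook 1, at crop (610,310). The wand stands on its collar, and carriers 3 and 4 and the jars are unmoved. Next is carrier 2.

Request:
step_arm:
  moves:
    - [1,[0.1,-0.35,0.5],-0.8]
    - [1,[0,0,1],-0.8]
    - [1,[0,0,1],-0.8]
    - [1,[0,0,1],0]
    - [1,[0,0,1],0]
    - [1,[0,0,1],0]
    - [1,[0,0,0.5],0]
    - [1,[0,0,0],0]

```text
time_s: 40.65
eef_pos: [458.5, 91.9, 246.8]
eef_rot: [0.421, -3.11, -0.0]
ft_force: [-0.8, 0.4, 1.4]
width: 0.999
gripper_force: 0.0
```

```bash
cat > togo.py <<'E'
from h import *
import sys
x,y,phi=map(float,sys.argv[1:4]); grab_frame('top');grab_frame('top');s=st(); M=R.from_rotvec(s['eef_rot']).as_matrix()
d=M.T@(np.array([x,y,s['eef_pos'][2]])-s['eef_pos']); print('units tool dx dy',(d[:2]/20).round(2),'roll',round(-(phi-np.arctan2(-M[0,1],M[1,1]))/.12,2))
E
python3 togo.py 459 91 0.271
```

```text
t 40.75 pos [459.2  91.8 249. ] phi 0.269 tilt 0.001 F [-0.9   0.01  0.62] w 1.001 g 0.0 q [ 0.12 -0.26  1.57  0.    1.84 -1.71]
units tool dx dy [ 0.02 -0.03] roll -0.02
```

Request:
step_arm:
  moves:
    - [1,[0,0,0.8],0]
    - [1,[0,0,1],0]
    - [1,[0,0,1],0]
    - [1,[0,0,1],0]
    - [1,[0,0,1],0]
    - [1,[0,0,0.8],0]
    - [1,[0,0,0.55],0]
    - [1,[0,0,0],0]

```text
time_s: 41.55
eef_pos: [458.5, 91.4, 124.1]
eef_rot: [0.42, -3.111, -0.0]
ft_force: [0.1, 0.8, -0.2]
width: 1.002
gripper_force: 0.0
```

Request:
step_arm:
  force: 60
  moves:
    - [0,[0,0,0],0]
    - [0,[0,0,0],0]
    - [0,[0,0,0],0]
    - [0,[0,0,0],0]
    - [0,[0,0,0],0]
    - [0,[0,0,0],0]
    - [0,[0,0,0],0]

```text
time_s: 42.25
eef_pos: [459.5, 91.2, 126.1]
eef_rot: [-0.419, 3.112, -0.001]
ft_force: [0.6, -2.2, 4.7]
width: 0.312
gripper_force: 60.0
```

```bash
python3 togo.py 640 34.6 -0.019
```

```text
t 42.35 pos [459.5  91.3 126. ] phi 0.268 tilt 0.002 F [ 1.48 -2.27  4.61] w 0.317 g 60.0 q [ 0.12 -0.26  1.78 -0.    1.62 -1.72]
units tool dx dy [-7.95 -5.12] roll 2.39
```

Request:
step_arm:
  moves:
    - [0,[0,0,-0.3],0]
    - [0,[0,0,-0.6],0]
    - [0,[0,0,-1],0]
    - [0,[0,0,-1],0.5]
    - [0,[0,0,-1],0.9]
    - [0,[0,0,-1],0.8]
    - [0,[0,0,-1],0.2]
    - [0,[0,-0.5,-1],0]

```text
time_s: 43.15
eef_pos: [458.3, 82.1, 264.0]
eef_rot: [-0.03, -3.14, -0.001]
ft_force: [0.3, -1.0, -2.7]
width: 0.317
gripper_force: 59.3
```

Request:
step_arm:
  moves:
    - [0,[0,-0.9,-1],0]
    - [0,[-0.3,-0.8,-1],0]
    - [0,[-0.6,-0.4,-0.7],0]
    - [0,[-0.8,-0.1,-0.3],0]
    - [0,[-0.8,0,0],0]
    - [0,[-0.6,0,0],0]
    - [0,[-0.2,0,0],0]
    - [0,[0,0,0],0]

```text
time_s: 43.95
eef_pos: [523.9, 36.2, 322.7]
eef_rot: [-0.031, -3.14, -0.0]
ft_force: [-0.3, -0.5, -1.9]
width: 0.317
gripper_force: 59.5
```

```bash
python3 togo.py 640 34.6 -0.019
```

```text
t 44.05 pos [523.4  36.2 323.2] phi -0.020 tilt 0.001 F [-0.93  0.47 -2.88] w 0.315 g 59.5 q [ 0.   -0.08  1.27  0.    1.95 -1.55]
units tool dx dy [-5.83  0.03] roll -0.0
```

Request:
step_arm:
  moves:
    - [0,[-0.5,0,0],0]
    - [0,[-1,0,0],0]
    - [0,[-1,0,0],0]
    - [0,[-1,0,0],0]
    - [0,[-1,0,0],0]
    - [0,[-0.9,0,0],0]
    - [0,[-0.4,0,0],0]
    - [0,[0,0,0],0]

```text
time_s: 44.85
eef_pos: [640.5, 33.8, 322.2]
eef_rot: [-0.031, -3.14, 0.0]
ft_force: [-0.3, 0.0, -2.4]
width: 0.318
gripper_force: 59.5
```

Request:
step_arm:
  moves:
    - [0,[0,0,0.4],0]
    - [0,[0,0,0.6],0]
    - [0,[0,0,0.5],0]
    - [0,[0,0,0.3],0]
    - [0,[0,0,0.1],0]
    - [0,[0,0,0],0]
    - [0,[0,0,0],0]

```text
time_s: 45.55
eef_pos: [639.9, 33.8, 285.7]
eef_rot: [0.031, 3.141, 0.0]
ft_force: [0.1, 0.2, -2.7]
width: 0.319
gripper_force: 59.5
```

```bash
python3 -c "
from h import *
fz(5);st()"
```

```text
F mean [ 0.    0.23 -2.55] sem [0.24 0.19 0.16]
t 45.80 pos [640.   33.8 285.6] phi -0.020 tilt 0.001 F [ 0.7   0.22 -2.18] w 0.318 g 59.5 q [-0.    0.22  1.03 -0.    1.89 -1.55]
```

Request:
step_arm:
  moves:
    - [0,[0,0,0.07],0]
    - [0,[0,0,0.07],0]
    - [0,[0,0,0],0]
    - [0,[0,0,0],0]

```text
time_s: 46.2
eef_pos: [639.8, 33.8, 282.2]
eef_rot: [-0.031, -3.141, 0.0]
ft_force: [0.2, -0.1, -1.8]
width: 0.317
gripper_force: 59.5
```

```bash
python3 -c "
from h import *
fz(5);st()"
```

```text
F mean [ 0.26  0.03 -2.35] sem [0.2  0.27 0.21]
t 46.45 pos [639.9  33.8 282.4] phi -0.020 tilt 0.000 F [ 0.84 -0.55 -1.91] w 0.313 g 59.5 q [-0.    0.21  1.04 -0.    1.89 -1.55]
```

Request:
step_arm:
  moves:
    - [0,[0,0,0.05],0]
    - [0,[0,0,0.02],0]
    - [0,[0,0,0],0]
    - [0,[0,0,0],0]

```text
time_s: 46.85
eef_pos: [639.9, 33.8, 281.5]
eef_rot: [0.031, 3.141, -0.0]
ft_force: [-0.7, -0.7, 1.5]
width: 0.316
gripper_force: 59.7
```

```bash
python3 -c "
from h import *
fz(5);st()"
```

```text
F mean [-0.44 -0.34  1.72] sem [0.24 0.23 0.12]
t 47.10 pos [639.9  33.7 281.4] phi -0.020 tilt 0.001 F [-0.88 -0.36  1.78] w 0.316 g 59.7 q [-0.    0.21  1.04 -0.    1.89 -1.55]
```

Request:
step_arm:
  moves:
    - [1,[0,0,0],0]
    - [1,[0,0,0],0]
    - [1,[0,0,0],0]
    - [1,[0,0,0],0]
    - [1,[0,0,0],0]
    - [1,[0,0,0],0]
    - [1,[0,0,-0.2],0]
    - [1,[0,0,-0.5],0]

```text
time_s: 47.9
eef_pos: [639.6, 33.8, 294.3]
eef_rot: [-0.031, -3.139, 0.0]
ft_force: [0.2, -0.0, -0.3]
width: 1.0
gripper_force: 0.0
```

Request:
step_arm:
  moves:
    - [1,[0,0,-1],0]
    - [1,[0,0,-1],0]
    - [1,[0,0,-1],0]
    - [1,[1,0,-0.5],0]
    - [1,[1,0,0],0]
    - [1,[1,0,0],0]
    - [1,[1,0,0],0]
    - [1,[1,0,0],0]

```text
time_s: 48.7
eef_pos: [539.0, 35.8, 366.2]
eef_rot: [0.031, 3.14, -0.0]
ft_force: [0.8, 0.9, 0.1]
width: 1.002
gripper_force: 0.0
```

Request:
step_arm:
  moves:
    - [1,[1,-1,0],0]
    - [1,[1,-1,0],0]
    - [1,[1,-1,0],0]
    - [1,[1,-1,0],0]
    - [1,[0.3,-1,0],0]
    - [1,[0,0,0],0]

```text
time_s: 49.3
eef_pos: [451.0, -64.1, 366.8]
eef_rot: [0.036, 3.139, -0.002]
ft_force: [-0.7, -0.2, -0.5]
width: 0.998
gripper_force: 0.0
```

```bash
python3 meas.py 3 4; python3 togo.py 455.4 -96.1 0.062
```

```text
t 49.35 pos [451.6 -63.2 366.3] phi -0.022 tilt 0.002 F [ 0.04  0.41 -0.24] w 0.999 g 0.0 q [-0.21 -0.24  1.33  0.    2.04 -1.76]
3 btn [510.  -99.4] grip [450.8 -93. ] 49 dist 59.6 yaw -0.108
4 btn [ 502. -241.] grip [ 450.8 -226.7] 87 dist 53.2 yaw -0.271
wand top [ 505.1 -394.   208. ]
t 49.50 pos [452.2 -62.  365.3] phi -0.019 tilt 0.000 F [ 0.22 -0.4  -0.04] w 0.997 g 0.0 q [-0.21 -0.23  1.33  0.    2.04 -1.76]
units tool dx dy [-0.19 -1.7 ] roll -0.68
```

```bash
python3 - <<'E'
from h import *
f=snap('scene'); g=gray(f)
for k,b,q in((3,(502.3,-93.3,35),(455.4,-96.1,119)),(4,(499.8,-243,35),(455,-227,119))):
    u=proj(f,b);v=proj(f,q); m=wcen(g,*u,3,1,90); d,a=blob((g<50).astype(np.uint8),*v,12)
    print(k,np.round(u,1),np.round(m,1),'grip',np.round(v,1),np.round(d,1),a)
E
```

```text
3 [289.1 266.2] [289.2 266.6] grip [291.8 229.8] [291.1 230. ] 120
4 [236.9 258.1] [237.1 258.3] grip [245.3 223.9] [244.8 223.7] 111
```

Request:
step_arm:
  moves:
    - [1,[-0.1,-0.9,0.5],-0.35]
    - [1,[-0.1,-0.8,1],-0.3]
    - [1,[0,0,1],0]
    - [1,[0,0,1],0]
    - [1,[0,0,1],0]
    - [1,[0,0,1],0]
    - [1,[0,0,0.5],0]
    - [1,[0,0,0],0]

```text
time_s: 50.35
eef_pos: [455.6, -95.9, 243.3]
eef_rot: [0.093, -3.137, -0.002]
ft_force: [0.2, -0.5, -0.8]
width: 0.999
gripper_force: 0.0
```

```bash
python3 togo.py 455.4 -96.1 0.062
```

```text
t 50.45 pos [456.2 -96.2 245.7] phi 0.059 tilt 0.001 F [ 0.38  0.23 -0.19] w 0.999 g 0.0 q [-0.28 -0.27  1.58  0.    1.83 -1.91]
units tool dx dy [0.04 0.01] roll -0.03
```

Request:
step_arm:
  moves:
    - [1,[0,0,0.8],0]
    - [1,[0,0,1],0]
    - [1,[0,0,1],0]
    - [1,[0,0,1],0]
    - [1,[0,0,1],0]
    - [1,[0,0,0.8],0]
    - [1,[0,0,0.4],0]
    - [1,[0,0,0],0]

```text
time_s: 51.25
eef_pos: [455.7, -96.4, 124.4]
eef_rot: [0.091, -3.139, -0.001]
ft_force: [-1.2, -0.1, 0.9]
width: 0.998
gripper_force: 0.0
```

Request:
step_arm:
  force: 60
  moves:
    - [0,[0,0,0],0]
    - [0,[0,0,0],0]
    - [0,[0,0,0],0]
    - [0,[0,0,0],0]
    - [0,[0,0,0],0]
    - [0,[0,0,0],0]
    - [0,[0,0,0],0]

```text
time_s: 51.95
eef_pos: [456.3, -96.8, 125.7]
eef_rot: [-0.091, 3.139, -0.001]
ft_force: [0.3, -1.6, 5.4]
width: 0.318
gripper_force: 59.5
```

```bash
python3 togo.py 637.7 -85.4 -0.019
```

```text
t 52.05 pos [456.3 -96.9 125.7] phi 0.058 tilt 0.002 F [ 0.47 -1.23  5.29] w 0.318 g 59.6 q [-0.28 -0.27  1.79 -0.    1.62 -1.91]
units tool dx dy [-9.09  0.05] roll 0.64
```

Request:
step_arm:
  moves:
    - [0,[0,0,-0.3],0]
    - [0,[0,0,-0.6],0]
    - [0,[0,0,-1],0]
    - [0,[0,0,-1],0.34]
    - [0,[0,0,-1],0.3]
    - [0,[0,0,-1],0]
    - [0,[0,0.3,-1],0]
    - [0,[0,0.4,-1],0]

```text
time_s: 52.85
eef_pos: [455.9, -82.2, 263.9]
eef_rot: [-0.03, -3.141, -0.001]
ft_force: [-0.5, 0.9, -1.6]
width: 0.319
gripper_force: 59.2
```

Request:
step_arm:
  moves:
    - [0,[0,0,-1],0]
    - [0,[-0.3,0,-1],0]
    - [0,[-0.6,0,-0.7],0]
    - [0,[-0.8,0,-0.35],0]
    - [0,[-0.8,0,0],0]
    - [0,[-0.6,0,0],0]
    - [0,[-0.2,0,0],0]
    - [0,[0,0,0],0]

```text
time_s: 53.65
eef_pos: [522.2, -83.5, 323.5]
eef_rot: [-0.029, -3.14, -0.001]
ft_force: [0.5, 0.1, -1.4]
width: 0.317
gripper_force: 59.3
```

```bash
python3 togo.py 637.7 -85.4 -0.019
```

```text
t 53.75 pos [521.8 -83.6 324. ] phi -0.018 tilt 0.001 F [ 0.6  -0.03 -2.54] w 0.317 g 59.3 q [-0.22 -0.07  1.26  0.    1.95 -1.78]
units tool dx dy [-5.8   0.02] roll 0.0
```

Request:
step_arm:
  moves:
    - [0,[-0.5,0,0],0]
    - [0,[-1,0,0],0]
    - [0,[-1,0,0],0]
    - [0,[-1,0,0],0]
    - [0,[-1,0,0],0]
    - [0,[-0.9,0,0],0]
    - [0,[-0.4,0,0],0]
    - [0,[0,0,0],0]

```text
time_s: 54.55
eef_pos: [638.8, -85.9, 323.0]
eef_rot: [-0.029, -3.14, -0.0]
ft_force: [-0.2, -0.1, -1.8]
width: 0.319
gripper_force: 59.3
```

Request:
step_arm:
  moves:
    - [0,[0,0,0.4],0]
    - [0,[0,0,0.6],0]
    - [0,[0,0,0.5],0]
    - [0,[0,0,0.3],0]
    - [0,[0,0,0.2],0]
    - [0,[0,0,0],0]
    - [0,[0,0,0],0]

```text
time_s: 55.25
eef_pos: [638.1, -85.9, 284.3]
eef_rot: [0.029, 3.141, -0.0]
ft_force: [-0.8, 0.8, -1.9]
width: 0.315
gripper_force: 59.3
```

```bash
python3 -c "
from h import *
fz(5);st()"
```

```text
F mean [ 0.08  0.34 -1.44] sem [0.16 0.1  0.11]
t 55.50 pos [638.3 -85.9 284.4] phi -0.019 tilt 0.001 F [ 0.61  0.27 -1.67] w 0.319 g 59.3 q [-0.19  0.22  1.02 -0.    1.89 -1.74]
```

Request:
step_arm:
  moves:
    - [0,[0,0,0.06],0]
    - [0,[0,0,0.06],0]
    - [0,[0,0,0.03],0]
    - [0,[0,0,0],0]
    - [0,[0,0,0],0]

```text
time_s: 56.0
eef_pos: [638.2, -85.9, 281.1]
eef_rot: [0.029, 3.141, -0.0]
ft_force: [0.6, -1.1, -0.4]
width: 0.311
gripper_force: 59.4
```

```bash
python3 -c "
from h import *
fz(5);st()"
```

```text
F mean [ 0.02 -0.1  -0.53] sem [0.06 0.24 0.35]
t 56.25 pos [638.2 -85.9 281.1] phi -0.019 tilt 0.000 F [-0.14  0.04  0.26] w 0.316 g 59.4 q [-0.19  0.22  1.03 -0.    1.89 -1.74]
```

Request:
step_arm:
  moves:
    - [1,[0,0,0],0]
    - [1,[0,0,0],0]
    - [1,[0,0,0],0]
    - [1,[0,0,0],0]
    - [1,[0,0,0],0]
    - [1,[0,0,0],0]
    - [1,[0,0,-0.2],0]
    - [1,[0,0,-0.5],0]

```text
time_s: 57.05
eef_pos: [637.9, -85.9, 294.3]
eef_rot: [-0.029, -3.139, -0.001]
ft_force: [1.3, -0.0, 0.8]
width: 1.0
gripper_force: 0.0
```

Request:
step_arm:
  moves:
    - [1,[0,0,-1],0]
    - [1,[0,0,-1],0]
    - [1,[0,0,-1],0]
    - [1,[1,0,-0.5],0]
    - [1,[1,0,0],0]
    - [1,[1,0,0],0]
    - [1,[1,0,0],0]
    - [1,[1,0,0],0]

```text
time_s: 57.85
eef_pos: [537.3, -84.0, 366.2]
eef_rot: [0.029, 3.14, -0.0]
ft_force: [-0.9, 0.0, 0.7]
width: 1.0
gripper_force: 0.0
```

Request:
step_arm:
  moves:
    - [1,[1,0,0],0]
    - [1,[1,0,0],0]
    - [1,[1,-1,0],0]
    - [1,[1,-1,0],0]
    - [1,[0,0,0],0]

```text
time_s: 58.35
eef_pos: [455.8, -123.9, 367.2]
eef_rot: [0.034, 3.139, -0.003]
ft_force: [0.2, -0.1, 0.0]
width: 1.0
gripper_force: 0.0
```

```bash
python3 - <<'E'
from h import *
f=snap('scene'); g=gray(f)
for k,b,q in((4,(499.8,-243,35),(455,-227,119)),):
    u=proj(f,b);v=proj(f,q); m=wcen(g,*u,3,1,90); d,a=blob((g<50).astype(np.uint8),*v,12)
    print(k,np.round(u,1),np.round(m,1),'grip',np.round(v,1),np.round(d,1),a)
E
python3 meas.py 4;  python3 togo.py 455.2 -227.2 -0.338
```

```text
4 [236.9 258.1] [237.1 258.3] grip [245.3 223.9] [244.5 223.6] 107
t 58.45 pos [ 457.4 -122.6  366.2] phi -0.020 tilt 0.002 F [ 0.82 -0.25  0.36] w 1.001 g 0.0 q [-0.33 -0.19  1.29  0.    2.04 -1.89]
4 btn [nan nan] grip [ 453.8 -227. ] 93 dist nan yaw nan
wand top [ 505.1 -394.   208. ]
t 58.60 pos [ 458.  -122.1  365. ] phi -0.018 tilt 0.000 F [-0.87  0.23 -0.59] w 1.000 g 0.0 q [-0.33 -0.19  1.29  0.    2.04 -1.89]
units tool dx dy [ 0.05 -5.26] roll 2.67h.py:25: RuntimeWarning: invalid value encountered in scalar divide
  w=np.clip(sign*(p-th),0,None);yy,xx=np.mgrid[v-r:v+r+1,u-r:u+r+1];return (w*xx).sum()/w.sum(),(w*yy).sum()/w.sum()
```

Request:
step_arm:
  moves:
    - [1,[0,-0.9,0],0]
    - [1,[0,-1,0],0]
    - [1,[0,-1,0],0]
    - [1,[0,-1,0],0]
    - [1,[0,-0.9,0.5],0]
    - [1,[0,-0.45,1],0.9]
    - [1,[0,0,1],0.9]
    - [1,[0,0,1],0.87]

```text
time_s: 59.4
eef_pos: [456.1, -227.4, 293.7]
eef_rot: [-0.536, -3.095, -0.001]
ft_force: [0.3, -0.6, 0.8]
width: 0.999
gripper_force: 0.0
```

Request:
step_arm:
  moves:
    - [1,[0,0,1],0]
    - [1,[0,0,1],0]
    - [1,[0,0,0.5],0]
    - [1,[0,0,0],0]

```text
time_s: 59.8
eef_pos: [455.4, -226.9, 243.0]
eef_rot: [-0.528, -3.094, -0.002]
ft_force: [0.4, 0.3, 0.1]
width: 1.0
gripper_force: 0.0
```

```bash
python3 togo.py 455.2 -227.2 -0.338
```

```text
t 59.90 pos [ 455.9 -227.4  245.7] phi -0.338 tilt 0.001 F [-0.7  -0.13  0.4 ] w 0.999 g 0.0 q [-0.53 -0.15  1.48  0.    1.82 -1.76]
units tool dx dy [ 0.03 -0.  ] roll -0.0
```

Request:
step_arm:
  moves:
    - [1,[0,0,0.8],0]
    - [1,[0,0,1],0]
    - [1,[0,0,1],0]
    - [1,[0,0,1],0]
    - [1,[0,0,1],0]
    - [1,[0,0,0.8],0]
    - [1,[0,0,0.4],0]
    - [1,[0,0,0],0]

```text
time_s: 60.7
eef_pos: [455.3, -227.3, 124.4]
eef_rot: [-0.53, -3.095, -0.001]
ft_force: [-0.3, 0.0, -0.3]
width: 0.997
gripper_force: 0.0
```

Request:
step_arm:
  force: 60
  moves:
    - [0,[0,0,0],0]
    - [0,[0,0,0],0]
    - [0,[0,0,0],0]
    - [0,[0,0,0],0]
    - [0,[0,0,0],0]
    - [0,[0,0,0],0]
    - [0,[0,0,0],0]

```text
time_s: 61.4
eef_pos: [455.7, -228.0, 125.7]
eef_rot: [0.53, 3.095, -0.002]
ft_force: [-1.1, -2.3, 5.0]
width: 0.316
gripper_force: 59.7
```

```bash
python3 togo.py 635.4 -205.4 -0.019
```

```text
t 61.50 pos [ 455.7 -228.   125.7] phi -0.339 tilt 0.002 F [-0.81 -2.52  5.74] w 0.315 g 59.8 q [-0.53 -0.14  1.68 -0.    1.6  -1.76]
units tool dx dy [-8.1   4.06] roll -2.67
```

Request:
step_arm:
  moves:
    - [0,[0,0,-0.3],0]
    - [0,[0,0,-0.6],0]
    - [0,[0,0,-1],0]
    - [0,[0,0,-1],-0.7]
    - [0,[0,0,-1],-0.9]
    - [0,[0,0,-1],-0.8]
    - [0,[0,0.2,-1],-0.27]
    - [0,[0,0.5,-1],0]

```text
time_s: 62.3
eef_pos: [455.6, -213.4, 263.6]
eef_rot: [-0.028, -3.14, -0.001]
ft_force: [0.2, -0.7, -2.8]
width: 0.315
gripper_force: 59.3
```

Request:
step_arm:
  moves:
    - [0,[0,0.5,-1],0]
    - [0,[-0.3,0.1,-1],0]
    - [0,[-0.6,0,-0.7],0]
    - [0,[-0.8,0,-0.35],0]
    - [0,[-0.8,0,0],0]
    - [0,[-0.6,0,0],0]
    - [0,[-0.2,0,0],0]
    - [0,[0,0,0],0]

```text
time_s: 63.1
eef_pos: [522.2, -202.5, 323.4]
eef_rot: [-0.028, -3.14, -0.001]
ft_force: [-0.9, -0.1, -3.9]
width: 0.317
gripper_force: 59.5
```

```bash
python3 togo.py 635.4 -205.4 -0.019
```

```text
t 63.20 pos [ 521.7 -202.6  324. ] phi -0.019 tilt 0.001 F [-0.46 -0.24 -3.03] w 0.317 g 59.5 q [-0.43  0.01  1.18  0.    1.95 -1.98]
units tool dx dy [-5.69 -0.03] roll 0.0
```

Request:
step_arm:
  moves:
    - [0,[-0.5,0,0],0]
    - [0,[-1,0,0],0]
    - [0,[-1,0,0],0]
    - [0,[-1,0,0],0]
    - [0,[-1,0,0],0]
    - [0,[-0.8,0,0],0]
    - [0,[-0.4,0,0],0]
    - [0,[0,0,0],0]

```text
time_s: 64.0
eef_pos: [636.7, -204.8, 323.0]
eef_rot: [-0.029, -3.14, -0.001]
ft_force: [-0.1, -0.2, -2.9]
width: 0.317
gripper_force: 59.4
```

Request:
step_arm:
  moves:
    - [0,[0,0,0.4],0]
    - [0,[0,0,0.6],0]
    - [0,[0,0,0.5],0]
    - [0,[0,0,0.3],0]
    - [0,[0,0,0.2],0]
    - [0,[0,0,0],0]
    - [0,[0,0,0],0]

```text
time_s: 64.7
eef_pos: [636.0, -204.9, 284.5]
eef_rot: [0.029, 3.141, -0.0]
ft_force: [0.6, 0.3, -1.9]
width: 0.317
gripper_force: 59.5
```

```bash
python3 -c "
from h import *
fz(5);st()"
```

```text
F mean [-0.09  0.03 -2.55] sem [0.07 0.14 0.2 ]
t 64.95 pos [ 636.2 -204.9  284.4] phi -0.019 tilt 0.001 F [-0.06 -0.32 -2.5 ] w 0.315 g 59.5 q [-0.36  0.29  0.94 -0.    1.91 -1.91]
```

Request:
step_arm:
  moves:
    - [0,[0,0,0.06],0]
    - [0,[0,0,0.06],0]
    - [0,[0,0,0.04],0]
    - [0,[0,0,0],0]
    - [0,[0,0,0],0]

```text
time_s: 65.45
eef_pos: [636.1, -204.9, 280.8]
eef_rot: [0.029, 3.141, -0.0]
ft_force: [0.2, 0.1, -2.8]
width: 0.322
gripper_force: 59.6
```

```bash
python3 -c "
from h import *
fz(5);st()"
```

```text
F mean [ 0.09  0.33 -2.03] sem [0.16 0.22 0.18]
t 65.70 pos [ 636.1 -204.9  280.8] phi -0.019 tilt 0.000 F [ 0.55 -0.29 -2.61] w 0.319 g 59.6 q [-0.36  0.29  0.95 -0.    1.9  -1.91]
```

Request:
step_arm:
  moves:
    - [0,[0,0,0.04],0]
    - [0,[0,0,0],0]
    - [0,[0,0,0],0]
    - [0,[0,0,0],0]

```text
time_s: 66.1
eef_pos: [636.1, -204.9, 280.6]
eef_rot: [0.029, 3.141, -0.001]
ft_force: [-0.8, 0.5, 2.5]
width: 0.318
gripper_force: 59.8
```

```bash
python3 -c "
from h import *
fz(5);st()"
```

```text
F mean [-0.56 -0.22  3.04] sem [0.3  0.12 0.13]
t 66.35 pos [ 636.1 -204.9  280.5] phi -0.019 tilt 0.001 F [-0.75 -0.15  3.34] w 0.318 g 59.9 q [-0.36  0.29  0.95 -0.    1.9  -1.91]
```

Seated. I release, retreat and check all four.

Request:
step_arm:
  moves:
    - [1,[0,0,0],0]
    - [1,[0,0,0],0]
    - [1,[0,0,0],0]
    - [1,[0,0,0],0]
    - [1,[0,0,0],0]
    - [1,[0,0,0],0]
    - [1,[0,0,-0.2],0]
    - [1,[0,0,-0.5],0]

```text
time_s: 67.15
eef_pos: [635.8, -204.8, 293.3]
eef_rot: [-0.029, -3.14, -0.001]
ft_force: [-0.6, -0.4, -0.2]
width: 0.998
gripper_force: 0.0
```

Request:
step_arm:
  moves:
    - [1,[0,0,-1],0]
    - [1,[0,0,-1],0]
    - [1,[0,0,-1],0]
    - [1,[1,0,-0.5],0]
    - [1,[1,0,0],0]
    - [1,[1,0,0],0]
    - [1,[1,0,0],0]
    - [1,[1,0,0],0]

```text
time_s: 67.95
eef_pos: [535.2, -202.9, 365.2]
eef_rot: [0.029, 3.14, -0.001]
ft_force: [0.5, 0.1, -0.3]
width: 1.003
gripper_force: 0.0
```

Request:
step_arm:
  moves:
    - [1,[1,0,0],0]
    - [1,[1,0,0],0]
    - [1,[1,0,0],0]
    - [1,[0,0,0],0]
    - [1,[0,0,0],0]
    - [1,[0,0,0],0]
    - [1,[0,0,0],0]
    - [1,[0,0,0],0]

```text
time_s: 68.75
eef_pos: [476.6, -201.9, 363.5]
eef_rot: [-0.029, -3.141, -0.001]
ft_force: [-0.3, 0.3, 0.1]
width: 0.998
gripper_force: 0.0
```

```bash
python3 - <<'E'
from h import *
st(); f=snap('scene'); a=gray(f)
step=[grab_frame('top') for _ in range(10)]
f=snap('scene'); b=gray(f); print('max change in rack area',np.abs(cv2.GaussianBlur(a,(5,5),0).astype(int)-cv2.GaussianBlur(b,(5,5),0))[180:330,150:450].max())
c=f['image'][150:330,150:450]
cv2.imwrite('pics/fin.png',cv2.resize(cv2.cvtColor(c,cv2.COLOR_RGB2BGR),(800,480),interpolation=cv2.INTER_CUBIC))
E
```

```text
t 68.75 pos [ 476.6 -201.9  363.5] phi -0.018 tilt 0.001 F [-0.28  0.28  0.11] w 0.998 g 0.0 q [-0.47 -0.08  1.19  0.    2.02 -2.02]
max change in rack area 20
```

View pics/fin.png

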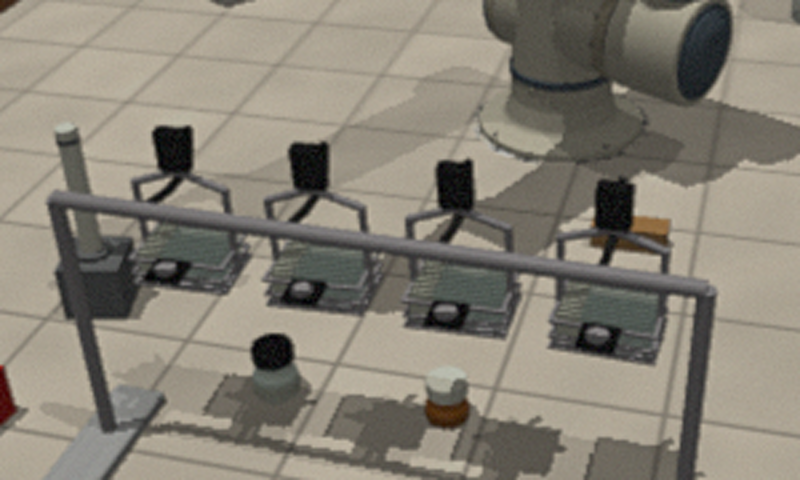

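All four carriers hang upright, at crop (190,250), (320,270), (460,290) and (610,310). The wand stands in its holder and the jars are in place. I let everything settle for a moment before handing in.

Request:
step_arm:
  moves:
    - [1,[0,0,0],0]
    - [1,[0,0,0],0]
    - [1,[0,0,0],0]
    - [1,[0,0,0],0]
    - [1,[0,0,0],0]
    - [1,[0,0,0],0]
    - [1,[0,0,0],0]
    - [1,[0,0,0],0]

```text
time_s: 70.15
eef_pos: [476.1, -201.9, 364.0]
eef_rot: [0.029, 3.141, -0.0]
ft_force: [0.3, -0.2, -0.4]
width: 0.998
gripper_force: 0.0
```

Request:
step_arm:
  moves:
    - [1,[0,0,0],0]
    - [1,[0,0,0],0]
    - [1,[0,0,0],0]
    - [1,[0,0,0],0]
    - [1,[0,0,0],0]
    - [1,[0,0,0],0]
    - [1,[0,0,0],0]
    - [1,[0,0,0],0]

```text
time_s: 70.95
eef_pos: [476.1, -201.9, 364.0]
eef_rot: [-0.029, -3.141, 0.0]
ft_force: [0.0, 0.3, 0.3]
width: 1.002
gripper_force: 0.0
```

```bash
python3 -c "
from h import *
print(sign_off())"
```

```text
the job is handed in; nothing more can be done
None
```

All four carriers were touched with the wand in order from left to right, the wand is back in its holder, and each carrier hangs upright on its own hook; I handed the job in at about 71 s, and the hand-in returned no verdict.

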